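# Poke the worn bushing out of the organ action rail

### The job

The red bushing in the rail is worn out: take the cranked poker with the orange handle, reach under the rail with it and poke the red bushing up from below through its access hole until about half of it stands out of the wood. Stand the poker back upright on its blue mat and let go of it, then pull the red bushing out and stand it upright in the green tin. Leave the two brass bushings seated in the rail and do not disturb the other things on the bench.

Things in the scene. Friction and masses are not known exactly. Their poses are not given: they have to be found in the camera images.
- rail: fixed light-wood action rail: a board 60 mm (its x) by 260 mm (its y), 24 mm thick, underside 75 mm and top 99 mm above the table, open underneath between two dark uprights (60 x 20 mm, centred at y = +-120 mm, on soles 100 x 30 x 12 mm). Origin on the table under its centre, x across the board, away from the robot, y along it. Three recesses at x = 0, y = -60, 0, +60 mm
- recess1 (a point): centre of the middle recess's mouth, on the rail's top. Each recess is round, 28 mm wide, 18 mm deep; an 18 mm access hole, concentric, goes on through the 6 mm floor to the underside. Each holds a flush bushing gripped by two sprung felt pads at its -x and +x sides: it takes about 2 to 5 N to push or pull it up, and it stays at the height it is left at, while at least 5 mm of it is in the recess
- worn_mid (a point): the worn bushing: red, 26 mm wide, 18 mm high, 30 g, black bore at the top only (its underside is flat and closed), flush in one of the three recesses at the start (which one varies), underside 81 mm and top 99 mm above the table. Point at its centre, half-way up; z along its bore
- good1_mid (a point): a brass bushing, outside 26 mm, height 18 mm, sitting in the rail; it stays there. Point at its centre, half-way up; z along its bore
- good2_mid (a point): a brass bushing, outside 26 mm, height 18 mm, sitting in the rail; it stays there. Point at its centre, half-way up; z along its bore
- poker_handle (a point): centre of the orange handle (24 x 24 mm, 60 mm tall, sides parallel to x and y) of the loose cranked poker, about 0.25 kg, which stands upright on its mat on a flat foot. 135 mm above the foot's underside. z up along the handle, x from the handle towards the prong. Below the handle a 10 x 10 mm steel shank runs straight down to the foot
- poker_tip (a point): top centre of the poker's upright prong (round, 10 mm wide, flat top): 55 mm along the poker's x from the handle's axis and 42 mm above the underside of the foot; the prong stands 34 mm above the foot's upper face
- poker_foot (a point): centre of the underside of the poker's foot, a steel plate 95 mm (along the poker's x) by 40 mm by 8 mm: it reaches 25 mm behind and 70 mm in front of the handle's axis. This point lies 22.5 mm in front of the handle's axis
- mat: fixed blue mat where the poker stands, 160 (x) by 140 (y) by 3 mm; origin under its centre on the table. It is to the left or to the right of the rail, the tin on the other side
- tin: fixed round open green tin, outside 130 mm, inside 124 mm, rim 22 mm above the table, floor 3 mm thick; origin under its centre on the table
- spare_mid (a point): a spare brass bushing standing on the table, 26 mm wide, 18 mm high, a bystander; its centre
- offcut: dark wood offcut 50 x 35 x 30 mm, loose bystander; origin at the centre of its underside
- pencil: yellow pencil lying on the table, 8 mm thick, 100 mm long along its x, loose bystander
- jar: amber glass jar with a steel lid, 64 mm wide, 85 mm high, loose bystander beyond the rail; origin at the centre of its underside
- driver: red screwdriver lying beyond the rail along its x, loose bystander
- gauge: steel strip gauge lying on the table, 150 x 30 x 8 mm, loose bystander
- worn: the same red bushing; origin at the centre of its underside, 9 mm below its centre
- poker: the same poker; origin on the handle's axis, at the underside of the foot

How it is judged:
By the outcome, as a careful person would: the job done as asked, in the order asked, and still so for the second after the job is handed in, with the robot touching nothing.
It also fails if it takes over 64 s, if anything falls off the work surface, if the arm or the gripper's body presses on something with over 40 N, if the wrist force passes 120 N, or if a joint passes its speed limit or range.

### The arm

A 6-joint arm with a two-finger parallel gripper is mounted at the origin on the work surface. World frame = base frame: x ahead of the robot, y to its left, z up, the work surface at z = 0. Lengths are in mm, angles in degrees, forces in N, time in s.
With the tool pointing down it reaches from about 300 to 850 mm from the base axis. Payload 4.2 kg.
Tool frame: the origin (TCP) lies on the centre line of the jaws, within the pads' length; the fingertips stand 11 mm ahead of it and the grasp point (between the pads) lies 8 mm behind it; z points along the fingers, y is the direction in which the jaws open and shut (so a half turn about z gives the same grasp; the last joint's range is limited). The gripper opens to 91 mm and grips with 3 to 60 N. Pads are 32 mm wide; open, the fingers measure 118 mm over their backs; the gripper's body (76 mm by 178 mm) begins 60 mm behind the grasp point.
Start: joints at [72.766, 18.312, 89.639, -0, 72.044, -1.146], TCP at [159.349, 552.496, 204.276] pointing down, gripper open.
Joint ranges: [-177.97, 177.97], [-48.28, 115.42], [12.27, 149.76], [-77.06, 257.06], [2.81, 150.46], [-146.56, 146.56]. Speed limits (degrees/s): [147.25, 147.25, 180, 180, 180, 180].

### API

Orientations are given as [roll, pitch, yaw] about the fixed x, y, z axes, in that order (R = Rz(yaw) Ry(pitch) Rx(roll)).
In Python, from workcell import env, grab_frame gives the robot as it stands. The module is installed in compiled form; this text tells all that it offers.
- The arm moves only by the tool arm_command, never from a script. Its argument "series" is one flat list of numbers, 6 for each row, row after row: the shift along the world's x, y, z each as a share of 400 mm, from -1 to 1, then the turn, a rotation vector about the world's x, y, z each as a share of 45 degrees, from -1 to 1. A call has 1 to 20 rows; each row shifts and turns the commanded pose from where the row before left it; what a row does not reach is not made up. A row lasts 1/12 s, in which the tool goes at most 41.7 mm and 7.16 degrees, less where a joint would pass 70% of its speed; a pose out of reach is approached as far as the arm can. A call with a number of a shift or a turn outside -1 to 1 is refused whole. A call with a gripper value outside its range is refused whole. "hand" is the opening, from 0 (shut) to 1 (fully open), set as the call begins (left out, the last holds). The fingers move at their own pace and stop on an object; "newtons" is the grip in N (left out, the last holds). Time passes only in rows, so rows that do not move let the fingers close. It gives the time, the measured TCP pose, the force and the opening at its end, in the units of the state.
- env.state(): the state, without advancing time (a new reading comes with each control period).
- grab_frame(name): name is "scene" or "top"; returns a dict with "frame" (480x640x3 uint8, red, green, blue), "intrinsics" (3x3 intrinsics, pixels), "k1" (the pictures are not rectified: a ray, as slopes to the right and down, at radius r is drawn at 1 + k1 r^2 times it, then the intrinsics apply), "R" (3x3) and "t" (3): a world point X has camera coordinates R X + t. Camera axes: x right, y down, z forward; pixel columns grow to the right and rows downward; lengths in mm; the calibration is good to about 2 mm. A picture is of the moment at which its call begins. There is no depth.
- env.job_done(): hands the job in, once; it reports no verdict.
The state is a dict: "time_s": time; "qpos": joint angles; "qvel": joint speeds; "effort": joint torques, N m; "ee_pos": TCP position; "ee_rot": TCP orientation; "force": force on the tool from outside, world axes, zero at the start; "torque": the same for the moment, N m; "gripper_width": finger opening in mm.
Only numpy, scipy, OpenCV 4.12 (cv2) and the standard library are available. Lean on these libraries where they do the work, as an engineer would, in place of code of your own. Each camera call takes 0.05 s, during which the arm holds its last target.

## Working session

There is one attempt and no reset: what is moved stays moved. The work goes in short steps, Python scripts to look and compute and a tool call to move; the robot and the scene stay as the last step left them, time stands still between calls to the robot, and variables do not carry over. Pictures are saved under pics/ and viewed, and the job is handed in when it is done.

Besides the shell and the picture viewer there is one more tool, called after "Emit:" as name(argument=value, ...), one argument or row to a line, values as JSON. arm_command: Moves the arm, as the interface text tells. Shift numbers are shares of 400 mm and turn numbers shares of 45 degrees, none past 1 either way. Its arguments: {"type":"object","properties":{"series":{"type":"array"},"hand":{"type":"number"},"newtons":{"type":"number"}},"required":["series"]}

```bash
mkdir -p pics
cat > h.py <<'E'
import numpy as np, cv2
from workcell import env, grab_frame
def snap(n,f):
    d=grab_frame(n); cv2.imwrite(f'pics/{f}.png',cv2.cvtColor(d['frame'],cv2.COLOR_RGB2BGR)); np.savez(f'pics/{f}.npz',**d); return d
def ld(f): return dict(np.load(f'pics/{f}.npz'))
def D(d): return np.array([float(d['k1']),0,0,0,0])
def proj(d,P):
    return cv2.projectPoints(np.array(P,float).reshape(-1,3),cv2.Rodrigues(d['R'])[0],d['t'].reshape(3),d['intrinsics'],D(d))[0].reshape(-1,2)
def ray(d,uv):
    s=cv2.undistortPoints(np.array(uv,float).reshape(-1,1,2),d['intrinsics'],D(d)).reshape(-1,2)
    C=-d['R'].T@d['t'].reshape(3); return C,np.c_[s,np.ones(len(s))]@d['R']
def atz(d,uv,z):
    C,v=ray(d,uv); return C+v*((z-C[2])/v[:,2])[:,None]
E
python3 - <<'E'
from h import *
for n in('scene','top'):
    d=snap(n,n+'0'); print(n,d['intrinsics'].tolist(),d['k1'],-d['R'].T@d['t'].reshape(3)); print(d['R'])
print(env.state())
E
```

```text
scene [[533.3235535003352, 0.0, 313.1772161272294], [0.0, 533.3235535003352, 240.95239014146833], [0.0, 0.0, 1.0]] 0.037559064728388596 [1129.51156203  188.71592341  998.88450416]
[[-0.47640837  0.87909882  0.01484336]
 [ 0.724325    0.40198992 -0.56014051]
 [-0.49838574 -0.25610421 -0.82826462]]
top [[466.38365392896, 0.0, 317.2220315843022], [0.0, 466.38365392896, 241.91531322946975], [0.0, 0.0, 1.0]] -0.01375279217894574 [ 490.62935198  -72.97638082 1183.97174797]
[[-0.02591678 -0.99939269  0.02329297]
 [-0.99716201  0.02419735 -0.07129105]
 [ 0.07068413 -0.0250745  -0.99718355]]
{'time_s': 0.1, 'qpos': array([ 7.27642047e+01,  1.83471983e+01,  8.96996293e+01, -1.60505129e-03,
        7.20457140e+01, -1.14466792e+00]), 'qvel': array([ 0.00464478, -0.1307114 , -0.19650479,  0.09698587, -0.02108372,
        0.09997451]), 'effort': array([ 1.45244521e-03, -4.13334668e+01, -2.32509524e+01,  7.31719821e-02,
        4.22857446e-02, -5.08633059e-05]), 'ee_pos': array([159.22388132, 552.01427896, 203.51075726]), 'ee_rot': array([-1.79907446e+02, -3.22910370e-04,  1.63909368e+02]), 'force': array([-0.52671523, -0.40248652,  0.85539081]), 'torque': array([0.05348417, 0.02836732, 0.00999311]), 'gripper_width': 91.3307899906181}
```

View pics/scene0.png

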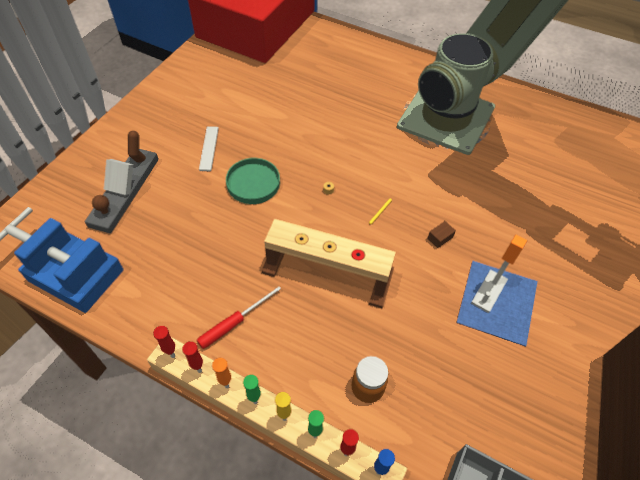

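View pics/top0.png

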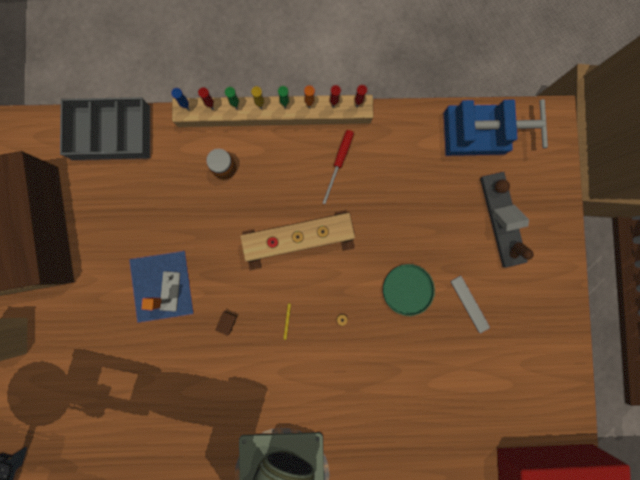

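Run:
```python
import cv2
a=cv2.imread('pics/scene0.png');b=cv2.imread('pics/top0.png')
def c(im,x,y,w,h,k,n): cv2.imwrite(f'pics/{n}.png',cv2.resize(im[y:y+h,x:x+w],None,fx=k,fy=k,interpolation=cv2.INTER_CUBIC))
c(a,255,210,150,100,5,'c1');c(a,450,225,95,120,5,'c2');c(b,235,205,130,70,6,'c3');c(b,120,245,80,80,7,'c4')
```

```text
(no output)
```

View pics/c1.png

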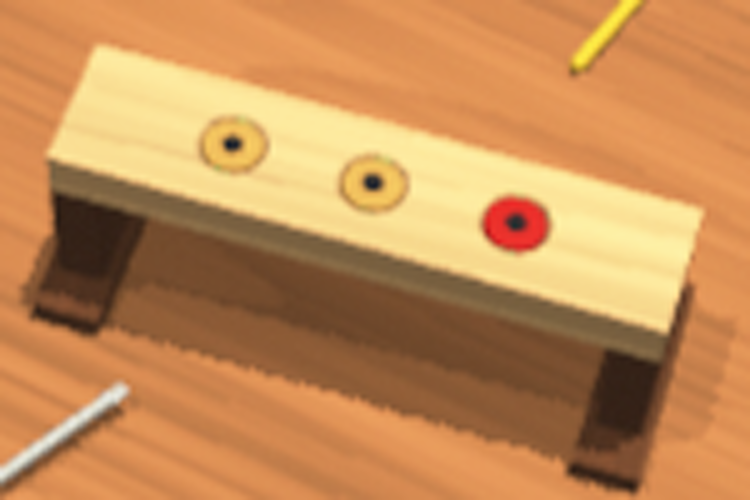

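View pics/c2.png

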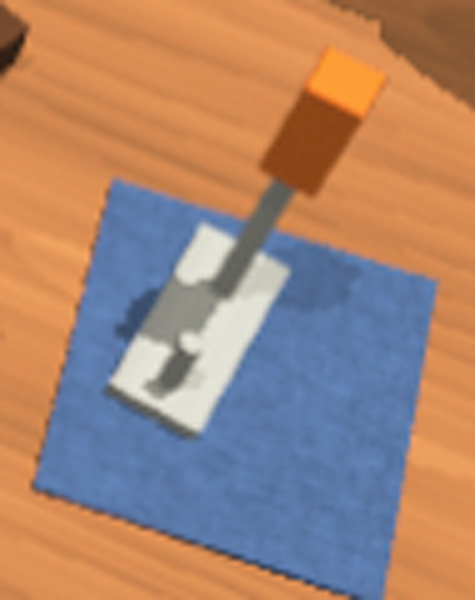

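View pics/c3.png

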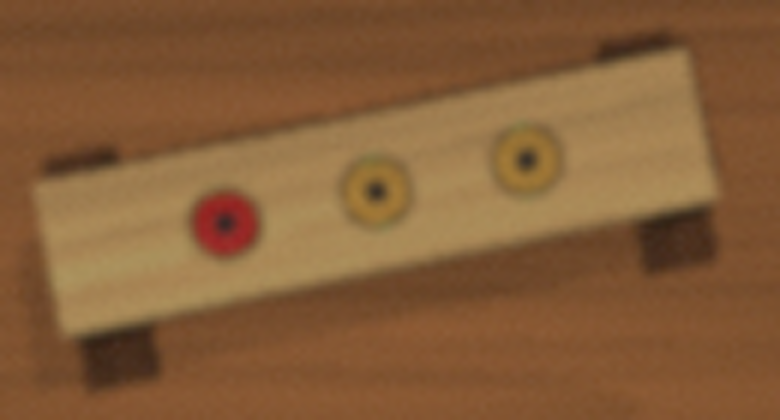

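View pics/c4.png

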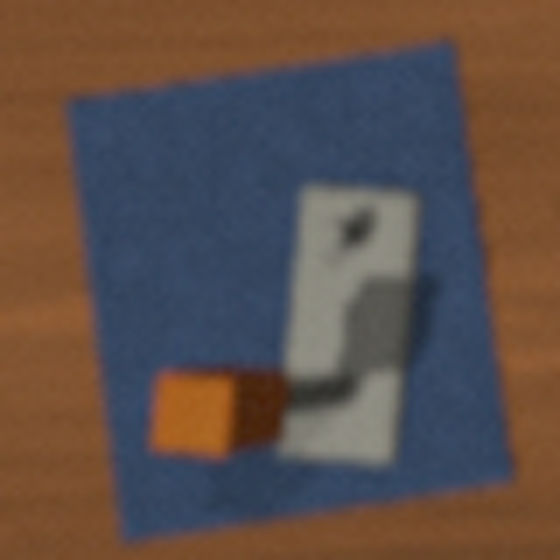

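```bash
cat > meas.py <<'E'
from h import *
from scipy.optimize import least_squares
S=ld('scene0');T=ld('top0')
def un(p,k,o): return (np.array(p,float)+.5)/k-.5+np.array(o)
def T3(p,L):
    c,s=np.cos(p[2]),np.sin(p[2]); L=np.array(L,float)
    return np.c_[p[0]+c*L[:,0]-s*L[:,1],p[1]+s*L[:,0]+c*L[:,1],L[:,2]]
def fit(name,L,us,Ls,ut,p0):
    f=lambda p:np.r_[(proj(S,T3(p,L))-us).ravel(),(proj(T,T3(p,Ls))-ut).ravel()]
    g=lambda L_,d,u:least_squares(lambda p:(proj(d,T3(p,L_))-u).ravel(),p0,x_scale=[10,10,.1])
    r=least_squares(f,p0,x_scale=[10,10,.1])
    for nm,q in(('both',r),('scene',g(L,S,us)),('top',g(Ls,T,ut))): print(name,nm,q.x[:2].round(1),np.degrees(q.x[2]).round(2),'rms px',np.sqrt(np.mean(q.fun**2)).round(2))
    return r
L=[(-30,-130,99),(30,-130,99),(30,130,99),(-30,130,99),(0,-60,99),(0,0,99),(0,60,99)]
r=fit('rail',L,un([(97,45),(48,158),(667,333),(704,212),(233,144),(373,183),(516,222)],5,(255,210)),
 L,un([(718,203),(690,47),(34,185),(65,337),(527,159),(377,190),(226,222)],6,(235,205)),[500,0,0])
print('red',T3(r.x,[(0,60,99)]))
M=[(-80,-70,3),(-80,70,3),(80,70,3),(80,-70,3)]
fit('mat',M,un([(112,180),(437,282),(385,600),(33,488)],5,(450,225)),M,un([(513,480),(125,540),(70,100),(455,42)],7,(120,245)),[400,300,0])
h=12
P=[(-25,-20,11),(-25,20,11),(70,-20,11),(-h,-h,168),(-h,h,168),(h,h,168),(h,-h,168),(55,0,45)]
Pt=[(-25,-20,11),(-25,20,11),(70,20,11),(70,-20,11),(-h,-h,168),(-h,h,168),(h,h,168),(h,-h,168)]
fit('poker',P,un([(205,222),(290,268),(107,385),(330,47),(386,77),(361,118),(305,92),(188,338)],5,(450,225)),Pt,un([(393,467),(280,457),(302,186),(420,192),(230,458),(149,450),(155,372),(237,373)],7,(120,245)),[400,300,0])
def blob(d,lo,hi,box):
    hsv=cv2.cvtColor(d['frame'],cv2.COLOR_RGB2HSV);m=cv2.inRange(hsv,lo,hi);k=np.zeros_like(m);x,y,w,h=box;k[y:y+h,x:x+w]=1;m*=k
    c=max(cv2.findContours(m,0,1)[0],key=cv2.contourArea);return cv2.fitEllipse(c)
for d,b,n in((S,(215,150,75,60),'S'),(T,(370,255,80,70),'T')):
    e=blob(d,(55,60,20),(100,255,255),b);print('tin',n,e,atz(d,[e[0]],15))
print('approx', 'spare',atz(S,[(328,187)],9),atz(T,[(342,320)],9),'offcut',atz(T,[(227,322)],20),'pencil',atz(T,[(289,304),(285,338)],4),'jar',atz(S,[(372,372)],85),atz(T,[(218,162)],85),'driver tip',atz(T,[(324,202)],8),atz(T,[(350,132)],8))
E
python3 meas.py
```

```text
rail both [582.5 -54.8] 10.38 rms px 0.46
rail scene [583.8 -54.8] 10.39 rms px 0.2
rail top [581.3 -54.6] 10.38 rms px 0.29
red [[571.73160507   4.18993124  99.        ]]
mat both [474.3 291.5] 7.48 rms px 0.5
mat scene [475.4 291.5] 7.71 rms px 0.45
mat top [473.3 291.6] 7.18 rms px 0.27
poker both [439.8 270.5] -6.05 rms px 0.67
poker scene [441.6 270.3] -6.8 rms px 0.47
poker top [438.3 270.7] -5.33 rms px 0.34
tin S ((252.5039520263672, 180.6313934326172), (44.404991149902344, 52.71049499511719), 86.70503234863281) [[ 454.36544087 -326.46961806   15.        ]]
tin T ((407.9127502441406, 289.47003173828125), (48.89067840576172, 49.70087432861328), 132.70916748046875) [[ 448.42414947 -326.7461605    15.        ]]
approx spare [[ 378.80935196 -160.83343018    9.        ]] [[ 376.71537188 -159.40676707    9.        ]] offcut [[380.78954194 125.15662175  20.        ]] pencil [[419.78123663 -27.74670582   4.        ]
 [335.67290328 -15.92044696   4.        ]] jar [[775.59013133 130.97883569  85.        ]] [[765.11163317 130.86394889  85.        ]] driver tip [[ 675.38923448 -122.43858329    8.        ]] [[ 855.97102704 -194.42570808    8.        ]]
```

Emit:
arm_command(
  series=[0.035,-0.035,0.006,0,0,-0.089,0.035,-0.035,0.006,0,0,-0.089,0.035,-0.035,0.006,0,0,-0.089,0.035,-0.035,0.006,0,0,-0.089,0.035,-0.035,0.006,0,0,-0.089,0.035,-0.035,0.006,0,0,-0.089,0.035,-0.035,0.006,0,0,-0.089,0.035,-0.035,0.006,0,0,-0.089,0.035,-0.035,0.006,0,0,-0.089,0.035,-0.035,0.006,0,0,-0.089,0.035,-0.035,0.006,0,0,-0.089,0.035,-0.035,0.006,0,0,-0.089,0.035,-0.035,0.006,0,0,-0.089,0.035,-0.035,0.006,0,0,-0.089,0.035,-0.035,0.006,0,0,-0.089,0.035,-0.035,0.006,0,0,-0.089,0.035,-0.035,0.006,0,0,-0.089,0.035,-0.035,0.006,0,0,-0.089,0.035,-0.035,0.006,0,0,-0.089,0.035,-0.035,0.006,0,0,-0.089],
  hand=1,
  newtons=40,
)

```text
time_s: 1.77
ee_pos: [439.7, 271.6, 252.0]
ee_rot: [-180.0, 0.0, 83.6]
force: [0.1, 0.1, -1.0]
gripper_width: 91.1
```

Emit:
arm_command(
  series=[0,0,0,0,0,0,0,0,0,0,0,0],
)

```text
time_s: 1.93
ee_pos: [439.5, 272.0, 251.9]
ee_rot: [-179.9, 0.0, 83.8]
force: [0.2, -0.1, 0.4]
gripper_width: 91.0
```

Run:
```python
from h import *
s=env.state();print(s['time_s'],s['ee_pos'],s['ee_rot'],s['force'])
for n in('scene','top'):
    d=snap(n,n+'1')
    p=proj(d,[s['ee_pos']])[0];print(n,p)
    x,y=int(p[0]-60),int(p[1]-60)
    print(x,y)
    im=cv2.imread(f'pics/{n}1.png'); cv2.imwrite(f'pics/z_{n}1.png',cv2.resize(im[max(y,0):y+120,max(x,0):x+120],None,fx=5,fy=5,interpolation=cv2.INTER_CUBIC))
```

```text
1.9333 [439.45427514 272.0237858  251.89598798] [-1.79946342e+02  8.02021007e-03  8.37638398e+01] [ 0.18359829 -0.06967504  0.36035589]
scene [536.11250794 213.6237654 ]
476 153
top [131.98483204 305.74157579]
71 245
```

View pics/z_scene1.png

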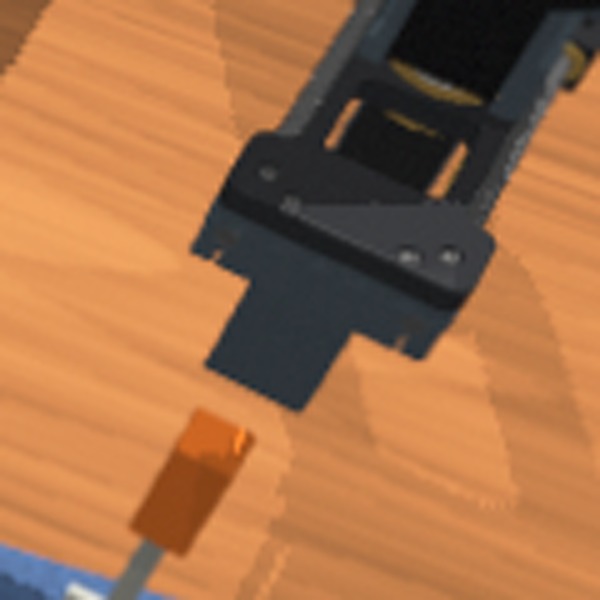

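View pics/z_top1.png

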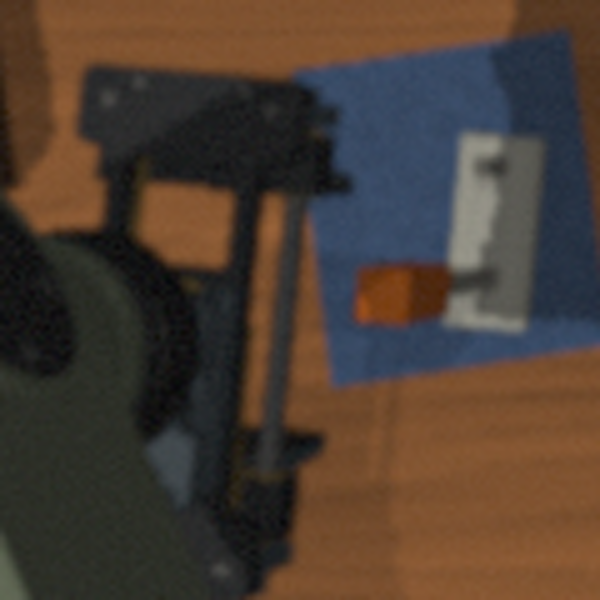

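Run:
```python
from h import *
S=ld('scene1');c=np.array([439.45,272.02,240.9]);y=np.array([.994,-.109,0]);x=np.array([.109,.994,0])
for o in(59,45.5,52): print(o,proj(S,[c+o*y-16*x,c+o*y+16*x]))
obs=(np.array([(205,362),(300,410)])+.5)/5-.5+[476,153]
print(obs, atz(S,obs,240.9)-c, [ (v@y,v@x) for v in atz(S,obs,240.9)-c])
```

```text
59 [[511.9426239  235.44773353]
 [529.64766527 244.33511376]]
45.5 [[515.04559348 230.24424388]
 [532.66908078 239.01181608]]
52 [[513.5564543  232.74105335]
 [531.21910551 241.56600208]]
[[516.6 225. ]
 [535.6 234.6]] [[ 3.11121842e+01 -2.17667077e+01 -2.84217094e-14]
 [ 3.53572227e+01  1.28197158e+01 -2.84217094e-14]] [(np.float64(33.29808226192545), np.float64(-18.244879377388525)), (np.float64(33.74773030585675), np.float64(16.596734796830805))]
```

```bash
cat > ov.py <<'E'
from h import *
import itertools
def boxes(im,d,bx,c,y,x,col,k,off):
    for (a0,a1,b0,b1,z0,z1) in bx:
        P=[c+a*y+b*x+np.array([0,0,z]) for a in(a0,a1) for b in(b0,b1) for z in(z0,z1)]
        u=(proj(d,P)-off+.5)*k-.5
        for i,j in itertools.combinations(range(8),2):
            if bin(i^j).count('1')==1: cv2.line(im,tuple(int(v) for v in u[i]),tuple(int(v) for v in u[j]),col,1,cv2.LINE_AA)
def crop(n,f,x,y,w,h,k):
    d=ld(f);im=cv2.cvtColor(d['frame'],cv2.COLOR_RGB2BGR)[y:y+h,x:x+w]
    return d,cv2.resize(im,None,fx=k,fy=k,interpolation=cv2.INTER_CUBIC)
E
python3 - <<'E'
from ov import *
c=np.array([439.45,272.02,251.9]);y=np.array([.994,-.109,0]);x=np.array([.109,.994,0])
for n,(X,Y) in(('scene',(476,133)),('top',(60,240))):
    d,im=crop(n,n+'1',X,Y,120,120,5)
    boxes(im,d,[(45.5,59,-16,16,-11,60),(-59,-45.5,-16,16,-11,60)],c,y,x,(0,255,0),5,np.array([X,Y]))
    boxes(im,d,[(-89,89,-38,38,68,110)],c,y,x,(255,255,0),5,np.array([X,Y]))
    cv2.imwrite(f'pics/ov_{n}.png',im)
E
```

```text
(no output)
```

View pics/ov_scene.png

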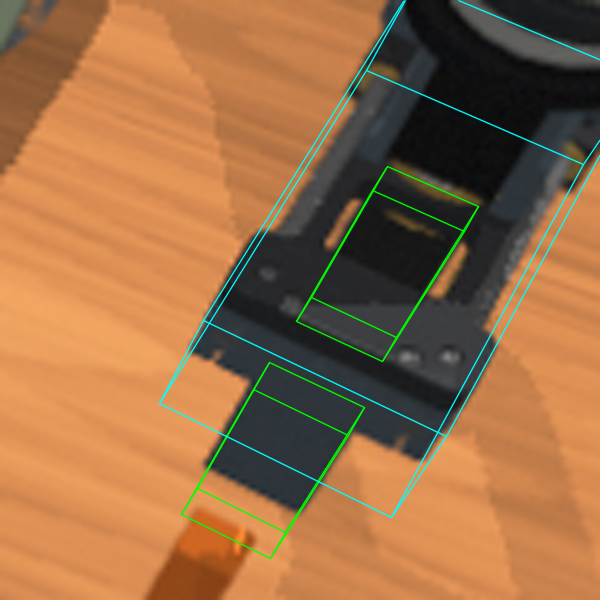

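View pics/ov_top.png

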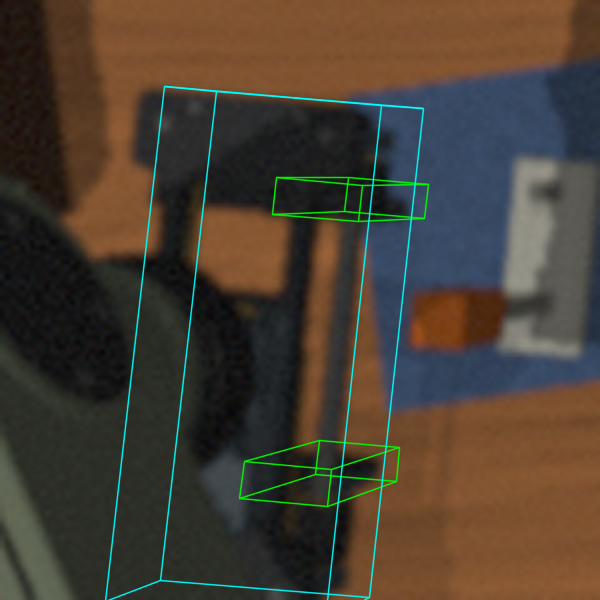

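Emit:
arm_command(
  series=[0,0,-0.025,0,0,0,0,0,-0.025,0,0,0,0,0,-0.025,0,0,0,0,0,-0.025,0,0,0,0,0,-0.025,0,0,0,0,0,-0.025,0,0,0,0,0,-0.025,0,0,0,0,0,-0.025,0,0,0,0,0,-0.025,0,0,0,0,0,-0.025,0,0,0,0,-0.004,0,0,0,0,0,0,0,0,0,0],
)

```text
time_s: 3.03
ee_pos: [439.1, 270.5, 151.6]
ee_rot: [-179.9, 0.1, 83.8]
force: [-0.4, 0.9, 0.5]
gripper_width: 91.2
```

Run:
```python
from ov import *
s=env.state();print(s['ee_pos'],s['ee_rot'],s['force'])
c=s['ee_pos'];t=np.radians(s['ee_rot'][2]);y=np.array([np.sin(t),-np.cos(t),0]);x=np.array([np.cos(t),np.sin(t),0])
for n,(X,Y) in(('scene',(460,180)),('top',(60,240))):
    snap(n,n+'2');d,im=crop(n,n+'2',X,Y,120,120,5);
    a=im.copy()
    boxes(im,d,[(45.5,59,-16,16,-11,60),(-59,-45.5,-16,16,-11,60)],c,y,x,(0,255,0),5,np.array([X,Y]))
    boxes(im,d,[(-89,89,-38,38,68,110)],c,y,x,(255,255,0),5,np.array([X,Y]))
    cv2.imwrite(f'pics/ov2_{n}.png',im)
```

```text
[439.07077561 270.47693183 151.62330492] [-1.79942544e+02  5.56125586e-02  8.38031607e+01] [-0.4340267   0.86741967  0.50457277]
```

View pics/ov2_scene.png

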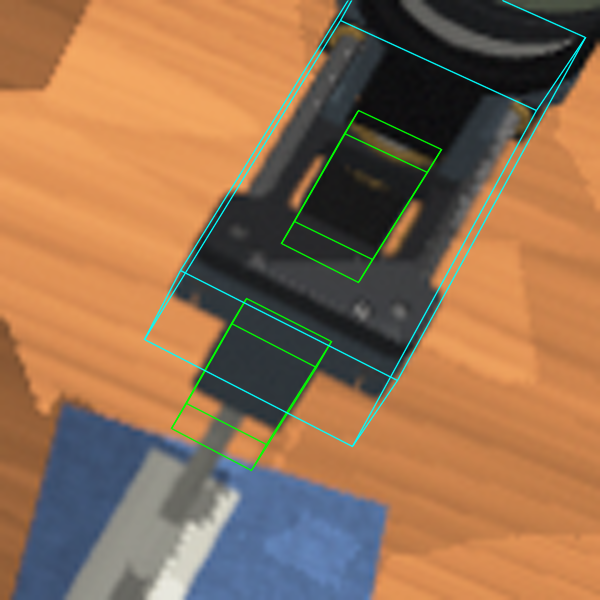

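View pics/ov2_top.png

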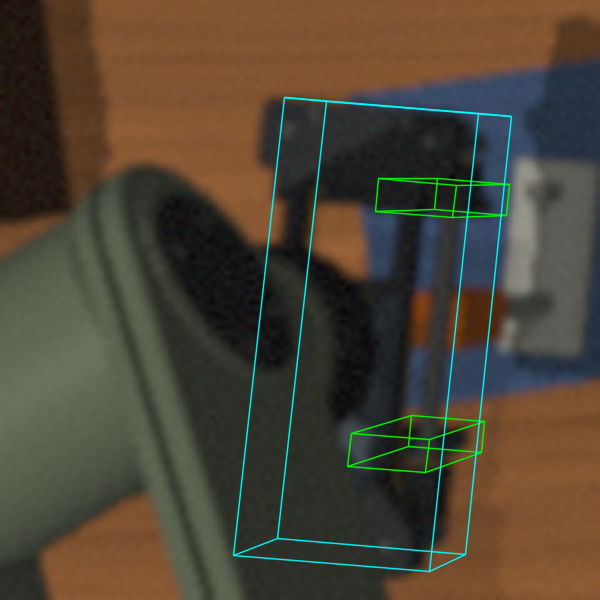

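Emit:
arm_command(
  series=[0,0,-0.021,0,0,0,0,0,-0.021,0,0,0,0,0,-0.021,0,0,0,0,0,-0.021,0,0,0,0,0,0,0,0,0,0,0,0,0,0,0],
)

```text
time_s: 3.63
ee_pos: [438.9, 270.7, 117.8]
ee_rot: [-179.9, 0.1, 83.8]
force: [0.4, 0.0, -0.0]
gripper_width: 91.1
```

Emit:
arm_command(
  series=[0,0,0,0,0,0,0,0,0,0,0,0,0,0,0,0,0,0,0,0,0,0,0,0,0,0,0,0,0,0,0,0,0,0,0,0,0,0,0,0,0,0,0,0,0,0,0,0,0,0,0,0,0,0,0,0,0,0,0,0,0,0,0,0,0,0,0,0,0,0,0,0],
  hand=0,
  newtons=40,
)

```text
time_s: 4.63
ee_pos: [439.2, 270.8, 118.5]
ee_rot: [-180.0, 0.0, 83.8]
force: [-0.7, 0.2, -1.3]
gripper_width: 23.9
```

Run:
```python
from ov import *
s=env.state();print(s['ee_pos'],s['ee_rot'],s['force'],s['gripper_width'])
c=s['ee_pos'];t=np.radians(s['ee_rot'][2]);y=np.array([np.sin(t),-np.cos(t),0]);x=np.array([np.cos(t),np.sin(t),0])
for n,(X,Y) in(('scene',(450,190)),('top',(90,240))):
    snap(n,n+'3');d,im=crop(n,n+'3',X,Y,120,120,5);
    boxes(im,d,[(12,25.5,-16,16,-11,60)],c,y,x,(0,255,0),5,np.array([X,Y]))
    cv2.imwrite(f'pics/ov3_{n}.png',im)
```

```text
[439.16244634 270.82931965 118.51683517] [-1.79981412e+02  1.33986507e-02  8.38129255e+01] [-0.67938836  0.20228235 -1.31791071] 23.91706633011001
```

View pics/ov3_scene.png

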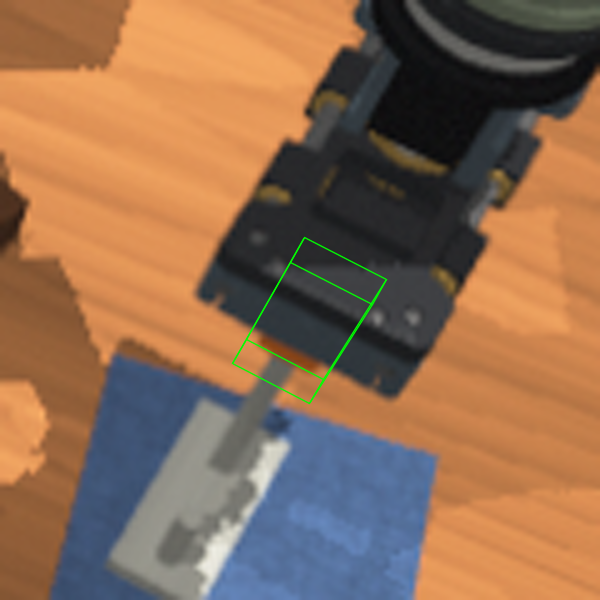

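View pics/ov3_top.png

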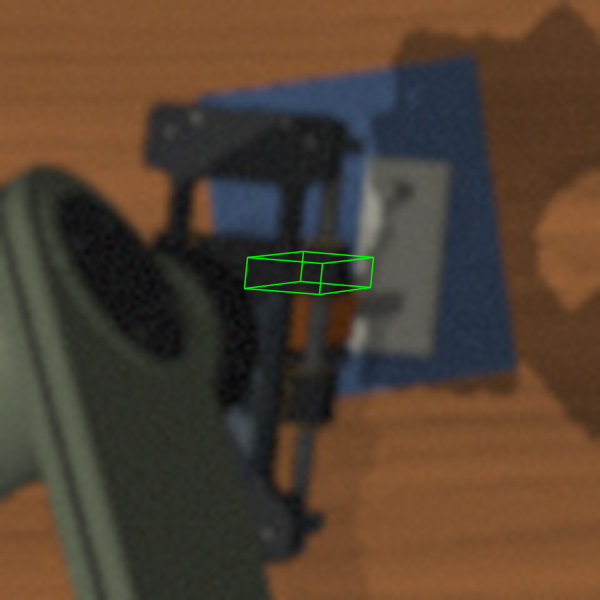

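Emit:
arm_command(
  series=[0,0,0.0225,0,0,0,0,0,0.0225,0,0,0,0,0,0.0225,0,0,0,0,0,0.0225,0,0,0,0,0,0.0225,0,0,0,-0.01,-0.02,0,0,0,0.0245,-0.01,-0.03,0,0,0,0.0245,-0.01,-0.045,0,0,0,0.0245,-0.01,-0.05,0,0,0,0.0245,-0.01,-0.05,0,0,0,0.0245,0,-0.05,0,0,0,0.0245,0,-0.05,0,0,0,0.0245,0,-0.05,0,0,0,0.0245,0,-0.05,0,0,0,0.0245,0,-0.05,0,0,0,0.0245,0,-0.05,0,0,0,0.0245,0,-0.05,0,0,0,0.0245,0,-0.05,0,0,0,0.0245,0,-0.05,0,0,0,0.0245,0,-0.05,0,0,0,0.0245],
)

```text
time_s: 6.4
ee_pos: [419.5, -8.1, 164.6]
ee_rot: [179.9, 0.0, 100.4]
force: [0.1, -0.4, -1.9]
gripper_width: 24.0
```

Emit:
arm_command(
  series=[0,-0.03,0,0,0,0,0,-0.01,0,0,0,0,0,0,0,0,0,0,0,0,0,0,0,0],
)

```text
time_s: 6.73
ee_pos: [419.5, -22.8, 164.1]
ee_rot: [180.0, -0.0, 100.3]
force: [-0.2, 0.2, -0.4]
gripper_width: 24.2
```

Run:
```python
from ov import *
s=env.state();print(s['ee_pos'],s['ee_rot'],s['force'],s['gripper_width'])
for n,(X,Y,w,h) in(('scene',(270,150,150,120)),('top',(210,200,150,120))):
    snap(n,n+'4');d,im=crop(n,n+'4',X,Y,w,h,5)
    cv2.imwrite(f'pics/z4_{n}.png',im)
```

```text
[419.45402413 -22.7589879  164.06642411] [ 1.79958992e+02 -2.25288807e-02  1.00319120e+02] [-0.17319374  0.18098245 -0.40761826] 24.184202375820735
```

View pics/z4_scene.png

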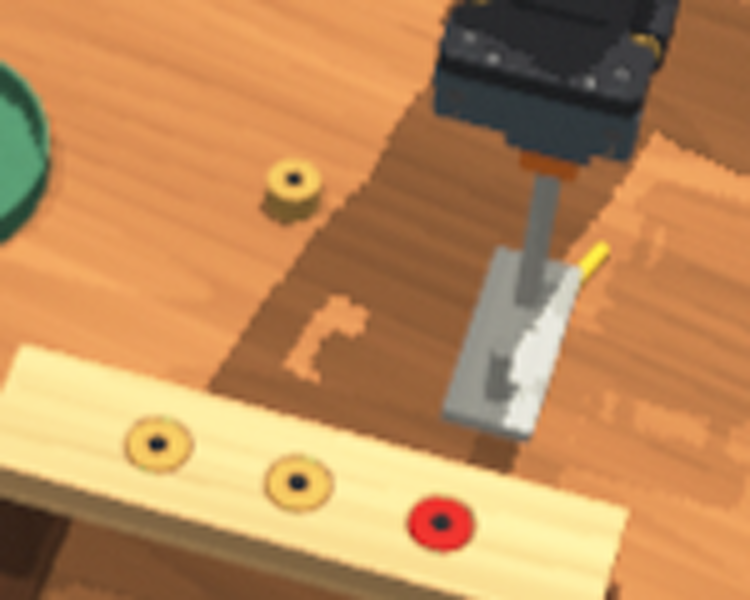

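View pics/z4_top.png

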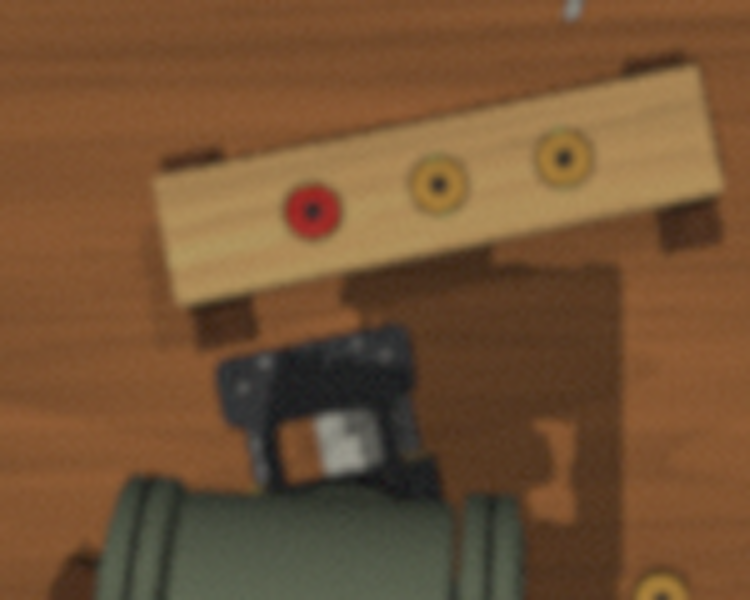

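```bash
cat > m4.py <<'E'
from meas import *
S=ld('scene4')
z=3+45.6+8
u=un([(497,247),(583,270),(445,410)],5,(270,150))
P=[(-25,-20,z),(-25,20,z),(70,-20,z)]
q=least_squares(lambda p:(proj(S,T3(p,P))-u).ravel(),[420,-20,.1],x_scale=[10,10,.1])
print('poker now scene',q.x[:2],np.degrees(q.x[2]),q.fun.round(2))
print('pred tip px by robot', (proj(S,T3([419.5,-22.8,np.radians(10.3)],[(55,0,90.6)]+P))-[270,150]+.5)*5-.5)
E
python3 m4.py|tail -6
```

```text
[335.67290328 -15.92044696   4.        ]] jar [[775.59013133 130.97883569  85.        ]] [[765.11163317 130.86394889  85.        ]] driver tip [[ 675.38923448 -122.43858329    8.        ]] [[ 855.97102704 -194.42570808    8.        ]]
poker now scene [421.61095062 -22.41078413] 11.188349919347813 [ 0.02  0.02  0.15 -0.28 -0.17  0.24]
pred tip px by robot [[504.99669918 344.95563146]
 [499.32913146 243.25712431]
 [585.55425135 265.73618309]
 [443.24047896 406.15702392]]
```

Emit:
arm_command(
  series=[0,0,-0.0128,0,0,0,0,0,-0.0128,0,0,0,0,0,-0.0128,0,0,0,0,0,-0.0128,0,0,0,0,0,-0.0128,0,0,0,0,0,-0.0128,0,0,0,0,0,0,0,0,0,0.0203,0.0035,0,0,0,0,0.0203,0.0035,0,0,0,0,0.0203,0.0035,0,0,0,0,0.0203,0.0035,0,0,0,0,0.0203,0.0035,0,0,0,0,0.0203,0.0035,0,0,0,0,0.0203,0.0035,0,0,0,0,0.0203,0.0035,0,0,0,0,0.0203,0.0035,0,0,0,0,0.0203,0.0035,0,0,0,0],
)

```text
time_s: 8.25
ee_pos: [501.4, -8.9, 132.9]
ee_rot: [-180.0, -0.0, 100.3]
force: [-0.5, -0.2, -1.6]
gripper_width: 23.4
```

Emit:
arm_command(
  series=[0.0203,0.0035,0,0,0,0,0.0203,0.0035,0,0,0,0,0,0,0,0,0,0,0,0,0,0,0,0,0,0,0,0,0,0],
)

```text
time_s: 8.67
ee_pos: [516.3, -6.3, 132.8]
ee_rot: [-179.9, -0.0, 100.4]
force: [0.7, -0.3, -1.5]
gripper_width: 24.0
```

Run:
```python
from ov import *
s=env.state();print(s['time_s'],s['ee_pos'],s['ee_rot'],s['force'],s['gripper_width'])
for n,(X,Y,w,h) in(('scene',(270,170,150,120)),('top',(210,190,150,120))):
    snap(n,n+'5');d,im=crop(n,n+'5',X,Y,w,h,5)
    cv2.imwrite(f'pics/z5_{n}.png',im)
```

```text
8.6667 [516.29832627  -6.29962884 132.78285185] [-1.79948828e+02 -8.73927207e-03  1.00353473e+02] [ 0.6816908  -0.28611078 -1.52883508] 23.998005362742077
```

View pics/z5_scene.png

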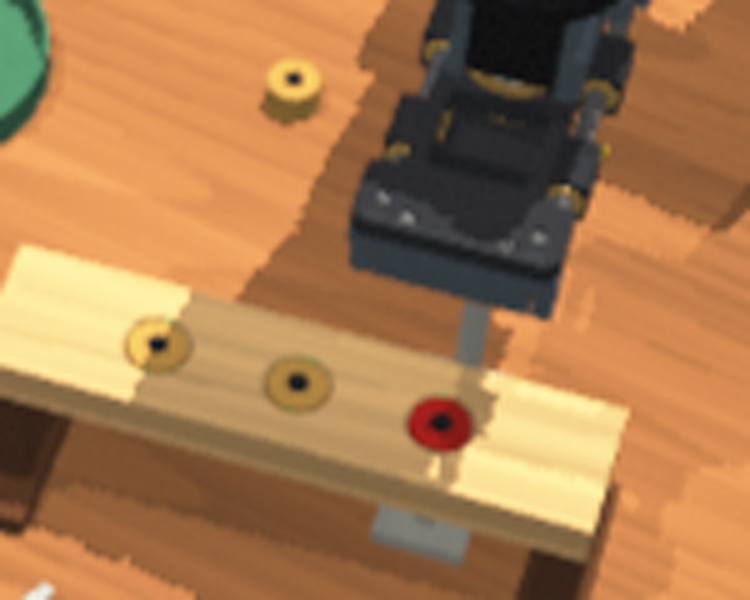

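View pics/z5_top.png

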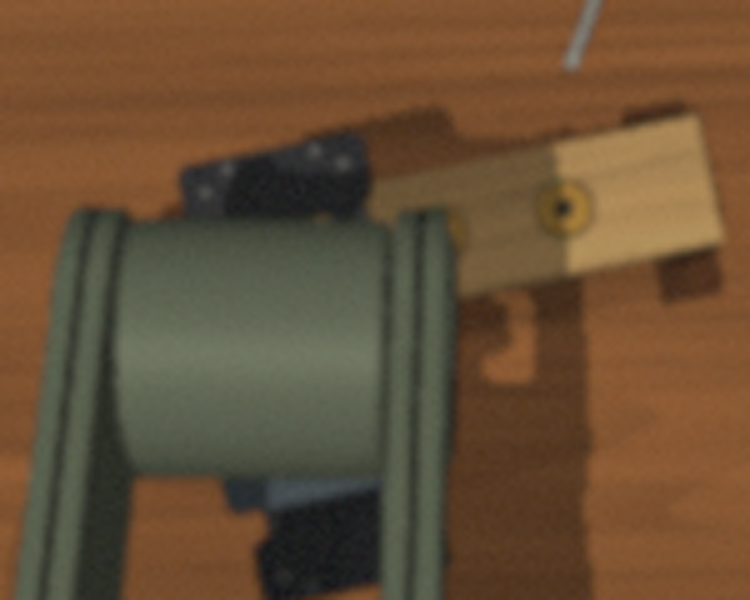

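```bash
python3 - <<'E' | tail -4
from meas import *
S=ld('scene5')
p=[516.3,-6.3,np.radians(10.35)];z=3+14.3
print((proj(S,T3(p,[(70,-20,z+8),(70,20,z+8),(70,-20,z),(70,20,z)])+[2.1,.4,0])-[270,170]+.5)*5-.5)
E
python3 - <<'E'
from ov import *
d,im=crop('s','scene5',335,260,40,30,20);cv2.imwrite('pics/f5.png',im)
E
```

```text
[[371.42357675 532.20480764]
 [462.91060018 558.5464953 ]
 [370.24868841 541.73042226]
 [461.19223421 567.97508585]]
```

View pics/f5.png

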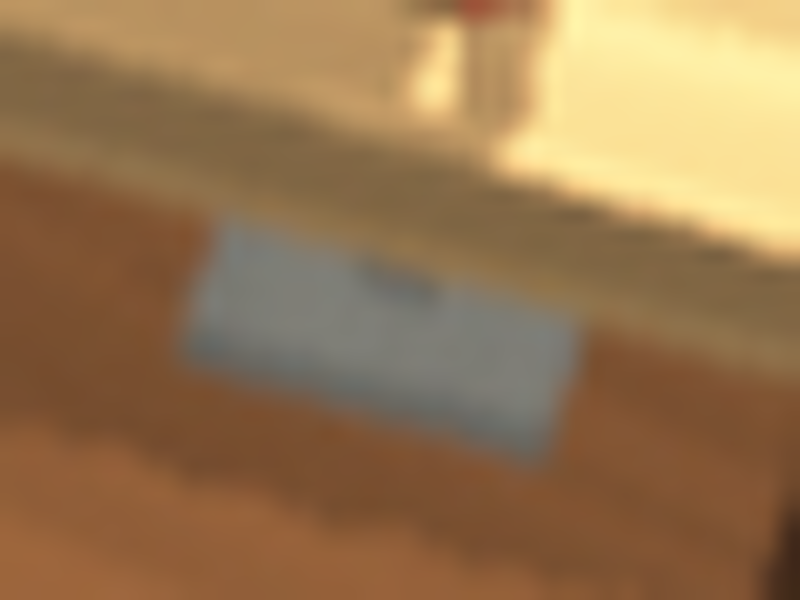

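Emit:
arm_command(
  series=[0.001,0,0.006,0,0,0,0,0,0.006,0,0,0,0,0,0.006,0,0,0,0,0,0.006,0,0,0,0,0,0.006,0,0,0,0,0,0.006,0,0,0,0,0,0.006,0,0,0,0,0,0.006,0,0,0,0,0,0.004,0,0,0,0,0,0.004,0,0,0,0,0,0.004,0,0,0,0,0,0,0,0,0,0,0,0,0,0,0],
)

```text
time_s: 9.85
ee_pos: [517.0, -6.3, 156.7]
ee_rot: [-180.0, -0.0, 100.3]
force: [0.8, 0.5, -4.4]
gripper_width: 24.1
```

Run:
```python
from ov import *
s=env.state();print(s['time_s'],s['ee_pos'],s['ee_rot'],s['force'],s['torque'],s['gripper_width'])
for n,(X,Y,w,h) in(('scene',(330,220,80,80)),):
    snap(n,n+'6');d,im=crop(n,n+'6',X,Y,w,h,8)
    cv2.imwrite(f'pics/z6_{n}.png',im)
```

```text
9.85 [516.98478346  -6.29553772 156.66842844] [-1.79967018e+02 -1.03978285e-02  1.00347960e+02] [ 0.82928383  0.5271406  -4.3613363 ] [-0.13584395  0.18285379 -0.01232571] 24.084714605709788
```

View pics/z6_scene.png

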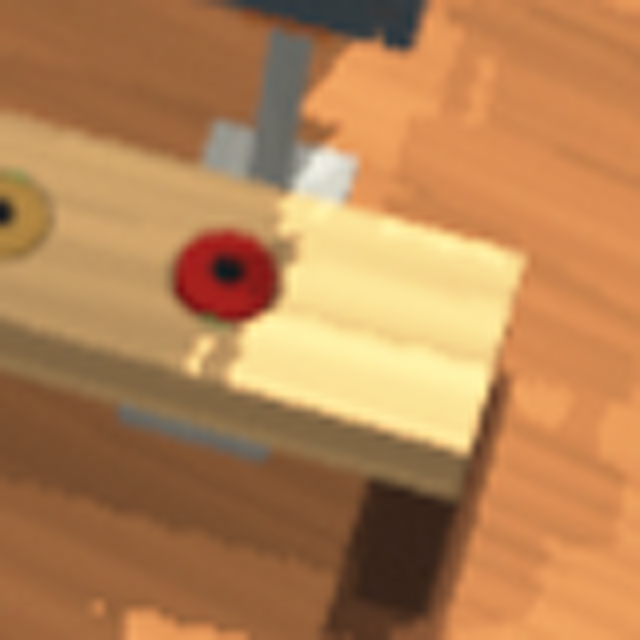

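Emit:
arm_command(
  series=[0,0,0.0036,0,0,0,0,0,0.0036,0,0,0,0,0,0.0036,0,0,0,0,0,0.0036,0,0,0,0,0,0.0036,0,0,0,0,0,0,0,0,0,0,0,0,0,0,0],
)

```text
time_s: 10.48
ee_pos: [517.4, -6.3, 164.5]
ee_rot: [180.0, 0.0, 100.3]
force: [0.2, 0.2, -3.2]
gripper_width: 23.7
```

Run:
```python
from ov import *
s=env.state();print(s['time_s'],s['ee_pos'],s['ee_rot'],s['force'],s['torque'],s['gripper_width'])
for n,(X,Y,w,h) in(('scene',(330,220,80,80)),):
    snap(n,n+'7');d,im=crop(n,n+'7',X,Y,w,h,8)
    cv2.imwrite(f'pics/z7_{n}.png',im)
    # predicted top-face ellipse & rail mouth for protrusion 9
    c=np.array([572.99,4.2]);a=np.linspace(0,6.28,40)
    im2=im.copy()
    for z,col in((108,(0,255,0)),(99,(255,255,0))):
        u=(proj(d,np.c_[c[0]+13*np.cos(a),c[1]+13*np.sin(a),0*a+z])-[X,Y]+.5)*8-.5
        cv2.polylines(im2,[u.astype(int)],True,col,1)
    cv2.imwrite('pics/z7o.png',np.hstack([im[100:400,100:450],im2[100:400,100:450]]))
```

```text
10.4833 [517.40148521  -6.25058998 164.50077951] [1.79952901e+02 7.30698654e-04 1.00349073e+02] [ 0.15101194  0.20422295 -3.16768539] [-0.03464301  0.19346792  0.0202773 ] 23.74906835862281
```

View pics/z7o.png

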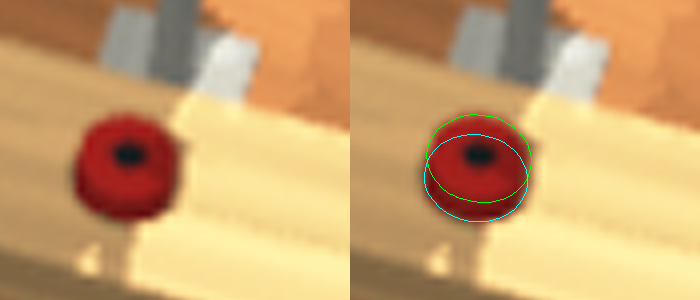

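Emit:
arm_command(
  series=[0,0,-0.01,0,0,0,0,0,-0.01,0,0,0,0,0,-0.01,0,0,0,0,0,-0.01,0,0,0,0,0,-0.01,0,0,0,0,0,-0.01,0,0,0,0,0,-0.01,0,0,0,0,0,-0.01,0,0,0,0,0,0,0,0,0,0,0,0,0,0,0],
)

```text
time_s: 11.37
ee_pos: [517.1, -6.3, 131.9]
ee_rot: [-180.0, -0.0, 100.3]
force: [-0.5, -0.1, -2.4]
gripper_width: 23.9
```

Emit:
arm_command(
  series=[-0.0203,-0.0035,0,0,0,0,-0.0203,-0.0035,0,0,0,0,-0.0203,-0.0035,0,0,0,0,-0.0203,-0.0035,0,0,0,0,-0.0203,-0.0035,0,0,0,0,-0.0203,-0.0035,0,0,0,0,-0.0203,-0.0035,0,0,0,0,-0.0203,-0.0035,0,0,0,0,-0.0203,-0.0035,0,0,0,0,-0.0203,-0.0035,0,0,0,0,-0.0203,-0.0035,0,0,0,0,-0.0203,-0.0035,0,0,0,0,0,0,0.013,0,0,0,0,0,0.013,0,0,0,0,0,0.013,0,0,0,0,0,0.013,0,0,0,0,0,0.013,0,0,0,0,0,0.013,0,0,0,0,0,0,0,0,0],
)

```text
time_s: 12.95
ee_pos: [420.8, -23.1, 164.6]
ee_rot: [179.9, 0.0, 100.4]
force: [0.9, 0.8, -1.2]
gripper_width: 23.9
```

Emit:
arm_command(
  series=[0,0.02,0,0,0,0,0,0.03,0,0,0,0,0,0.045,0,0,0,-0.0245,0,0.05,0,0,0,-0.0245,0,0.05,0,0,0,-0.0245,0,0.05,0,0,0,-0.0245,0,0.05,0,0,0,-0.0245,0,0.05,0,0,0,-0.0245,0,0.05,0,0,0,-0.0245,0,0.05,0,0,0,-0.0245,0,0.05,0,0,0,-0.0245,0,0.05,0,0,0,-0.0245,0.0092,0.05,0,0,0,-0.0245,0.0092,0.05,0,0,0,-0.0245,0.0092,0.04,0,0,0,-0.0245,0.0092,0.03,0,0,0,-0.0245,0.0092,0.02,0,0,0,-0.0245,0,0,0,0,0,0,0,0,0,0,0,0,0,0,0,0,0,0],
)

```text
time_s: 14.62
ee_pos: [437.4, 270.5, 162.9]
ee_rot: [-179.9, 0.1, 83.8]
force: [0.4, 0.0, -1.5]
gripper_width: 24.3
```

Emit:
arm_command(
  series=[0,0,-0.02,0,0,0,0,0,-0.02,0,0,0,0,0,-0.02,0,0,0,0,0,-0.02,0,0,0,0,0,-0.01,0,0,0,0,0,-0.01,0,0,0,0,0,-0.005,0,0,0,0,0,0,0,0,0,0,0,0,0,0,0],
)

```text
time_s: 15.37
ee_pos: [438.3, 271.0, 121.5]
ee_rot: [180.0, -0.0, 83.8]
force: [0.7, 0.1, -2.2]
gripper_width: 23.6
```

Run:
```python
from ov import *
s=env.state();print(s['time_s'],s['ee_pos'],s['ee_rot'],s['force'],s['torque'],s['gripper_width'])
X,Y=450,220
snap('scene','scene8');d,im=crop('s','scene8',X,Y,95,120,5)
cv2.imwrite(f'pics/z8.png',im)
```

```text
15.3667 [438.32029832 271.01700348 121.45608653] [ 1.79978368e+02 -1.32619745e-02  8.38100104e+01] [ 0.72650996  0.08895729 -2.20242535] [-0.10955548  0.11577621 -0.01288913] 23.648814091126074
```

View pics/z8.png

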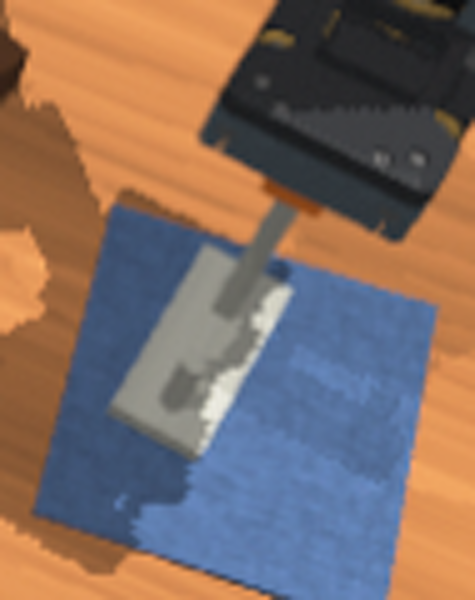

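Emit:
arm_command(
  series=[0,0,-0.0025,0,0,0,0,0,-0.0025,0,0,0,0,0,-0.0015,0,0,0,0,0,-0.001,0,0,0,0,0,0,0,0,0,0,0,0,0,0,0],
)

```text
time_s: 15.92
ee_pos: [438.2, 270.9, 118.4]
ee_rot: [180.0, -0.0, 83.8]
force: [0.2, -0.1, -1.7]
gripper_width: 23.9
```

Emit:
arm_command(
  series=[0,0,-0.0015,0,0,0,0,0,-0.001,0,0,0,0,0,0,0,0,0,0,0,0,0,0,0],
)

```text
time_s: 16.25
ee_pos: [438.1, 271.0, 118.4]
ee_rot: [180.0, -0.0, 83.8]
force: [-2.5, 0.1, 5.6]
gripper_width: 23.5
```

Contact with the mat (+5.6 N). Release slowly, then rise.

Emit:
arm_command(
  series=[0,0,0,0,0,0,0,0,0,0,0,0,0,0,0,0,0,0,0,0,0,0,0,0,0,0,0,0,0,0,0,0,0,0,0,0,0,0,0,0,0,0,0,0,0,0,0,0],
  hand=1,
)

```text
time_s: 16.92
ee_pos: [438.1, 270.9, 117.3]
ee_rot: [180.0, 0.0, 83.8]
force: [-0.6, 0.3, 0.5]
gripper_width: 73.8
```

Emit:
arm_command(
  series=[0,0,0.01,0,0,0,0,0,0.02,0,0,0,0,0,0.03,0,0,0,0,0,0.04,0,0,0,0,0,0.05,0,0,0,0,0,0.05,0,0,0,0,0,0.05,0,0,0,0,0,0.05,0,0,0,0,0,0.03,0,0,0],
)

```text
time_s: 17.67
ee_pos: [438.9, 271.4, 252.6]
ee_rot: [179.8, -0.2, 83.8]
force: [-0.1, 0.7, -0.0]
gripper_width: 91.2
```

Run:
```python
from ov import *
s=env.state();print(s['time_s'],s['ee_pos'],s['ee_rot'],s['gripper_width'])
snap('scene','scene9');d,im=crop('s','scene9',450,220,95,120,5)
im[:]=im
d,b=crop('s','scene9',330,220,60,120,5);cv2.imwrite('pics/z9.png',np.hstack([b,im]))
```

```text
17.6667 [438.88959882 271.36149111 252.59742419] [ 1.79795656e+02 -1.51160164e-01  8.38117611e+01] 91.18288599039889
```

View pics/z9.png

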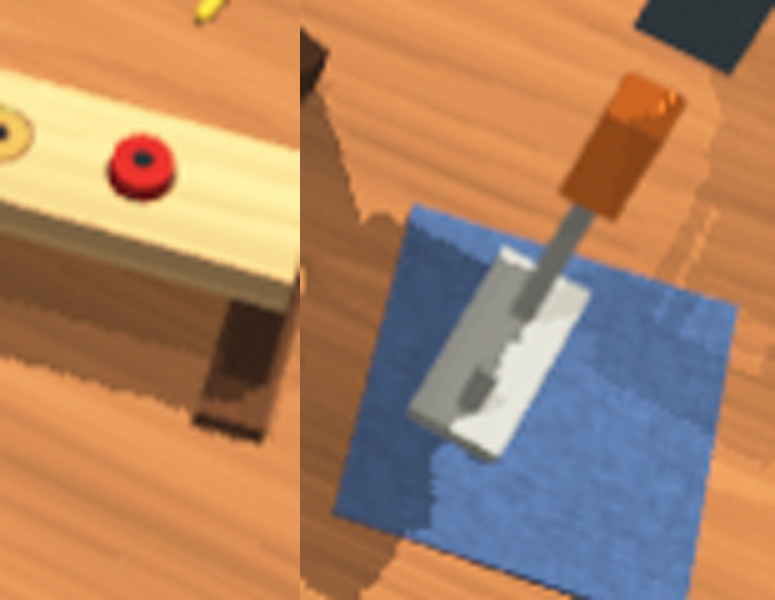

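Emit:
arm_command(
  series=[0.0206,-0.0418,0,0,0,-0.102,0.0206,-0.0418,0,0,0,-0.102,0.0206,-0.0418,0,0,0,-0.102,0.0206,-0.0418,0,0,0,-0.102,0.0206,-0.0418,0,0,0,-0.102,0.0206,-0.0418,0,0,0,-0.102,0.0206,-0.0418,0,0,0,-0.102,0.0206,-0.0418,0,0,0,-0.102,0.0206,-0.0418,0,0,0,-0.102,0.0206,-0.0418,0,0,0,-0.102,0.0206,-0.0418,0,0,0,-0.102,0.0206,-0.0418,0,0,0,-0.102,0.0206,-0.0418,0,0,0,-0.102,0.0206,-0.0418,0,0,0,-0.102,0.0206,-0.0418,0,0,0,-0.102,0.0206,-0.0418,0,0,0,-0.102,0,0,-0.04,0,0,0,0,0,-0.04,0,0,0,0,0,-0.04,0,0,0,0,0,-0.04,0,0,0],
  hand=0.6,
)

```text
time_s: 19.38
ee_pos: [569.8, 3.2, 184.6]
ee_rot: [180.0, 0.0, 10.3]
force: [-0.2, -0.9, -0.0]
gripper_width: 54.9
```

Emit:
arm_command(
  series=[0,0,-0.04,0,0,0,0,0,-0.04,0,0,0,0,0,-0.03,0,0,0,0,0,0,0,0,0,0,0,0,0,0,0],
)

```text
time_s: 19.8
ee_pos: [569.6, 3.4, 141.0]
ee_rot: [-180.0, 0.1, 10.4]
force: [0.5, 0.3, 0.6]
gripper_width: 54.7
```

Run:
```python
from ov import *
s=env.state();print(s['time_s'],s['ee_pos'],s['ee_rot'],s['gripper_width'],s['force'])
c=s['ee_pos'];t=np.radians(s['ee_rot'][2]);y=np.array([np.sin(t),-np.cos(t),0]);x=np.array([np.cos(t),np.sin(t),0]);w=s['gripper_width']/2
snap('scene','scene10');snap('top','top10');d,im=crop('s','scene10',300,180,120,100,6);a=im.copy()
boxes(im,d,[(w,w+13.5,-16,16,-11,60),(-w-13.5,-w,-16,16,-11,60)],c,y,x,(0,255,0),6,np.array([300,180]))
cv2.imwrite('pics/z10.png',a);cv2.imwrite('pics/z10o.png',im)
```

```text
19.8 [569.60861862   3.41015947 141.02102131] [-1.79989792e+02  7.73492549e-02  1.03730267e+01] 54.749725298470445 [0.49068594 0.30230942 0.6395331 ]
```

View pics/z10.png

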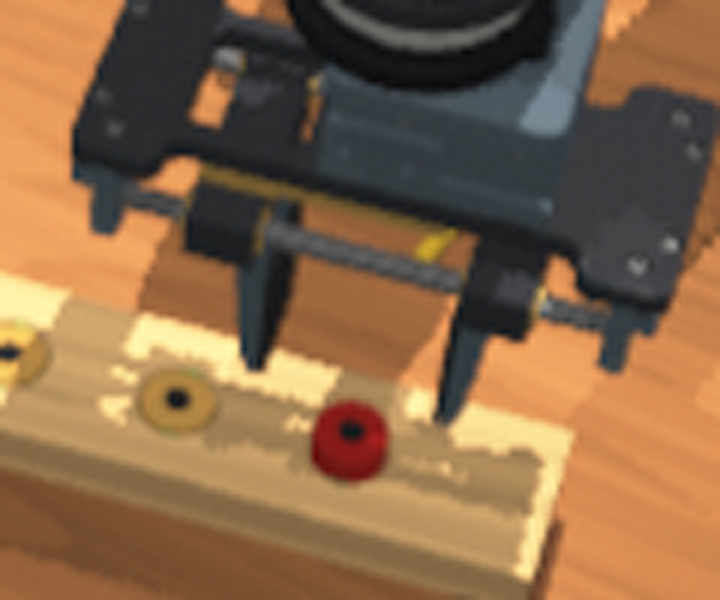

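View pics/z10o.png

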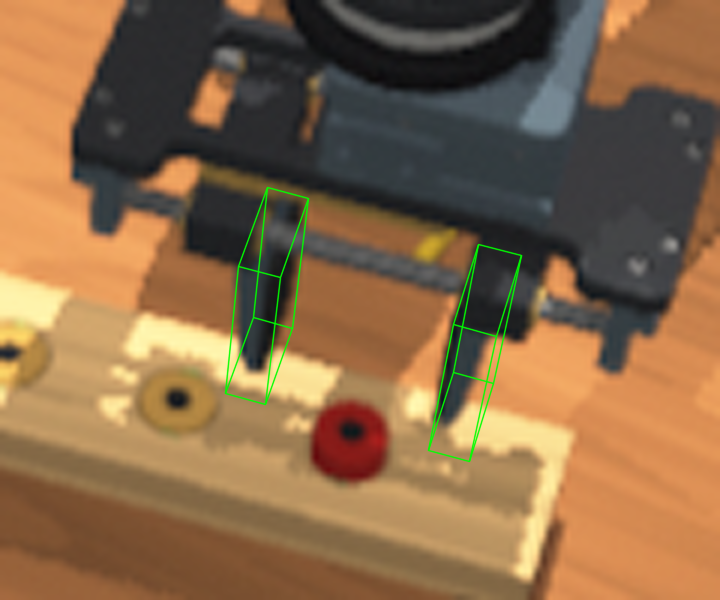

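Emit:
arm_command(
  series=[0.003,0.001,-0.01,0,0,0,0,0,-0.01,0,0,0,0,0,-0.01,0,0,0,0,0,-0.01,0,0,0,0,0,-0.01,0,0,0,0,0,-0.01,0,0,0,0,0,-0.008,0,0,0,0,0,0,0,0,0,0,0,0,0,0,0],
)

```text
time_s: 20.65
ee_pos: [571.1, 3.8, 113.9]
ee_rot: [-180.0, 0.0, 10.4]
force: [-0.1, 0.3, 0.6]
gripper_width: 54.9
```

Run:
```python
from ov import *
s=env.state();print(s['time_s'],s['ee_pos'],s['ee_rot'],s['gripper_width'],s['force'])
snap('scene','scene11');snap('top','top11');d,im=crop('s','scene11',310,200,90,80,8)
cv2.imwrite('pics/z11.png',im)
```

```text
20.65 [571.07723558   3.78083994 113.8920911 ] [-1.79997786e+02  2.94012843e-02  1.03715883e+01] 54.91211660021643 [-0.05517043  0.27128907  0.62732451]
```

View pics/z11.png

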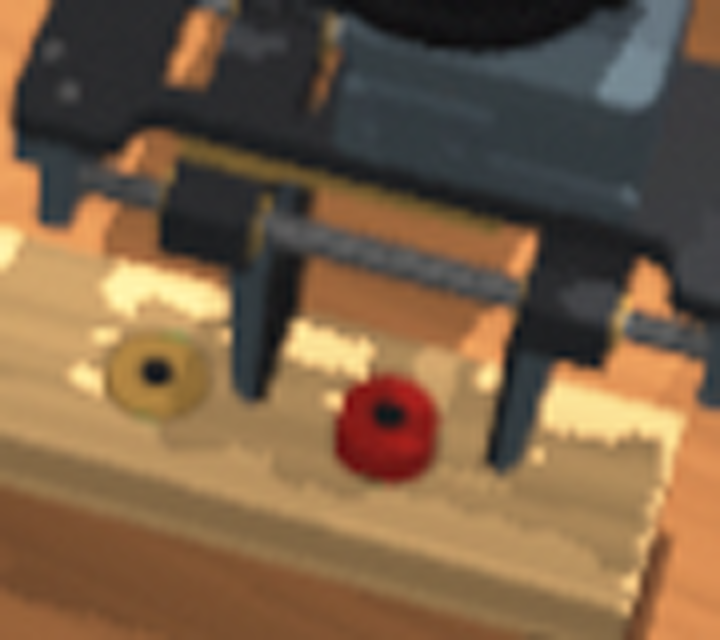

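Run:
```python
from h import *
d=ld('scene11');c=np.array([571.1+2.1,3.8+.4,0]);t=np.radians(10.37);y=np.array([np.sin(t),-np.cos(t),0]);x=np.array([np.cos(t),np.sin(t),0])
for z in(102,107,112,117):
  for xo in(16,11):
    print(z,xo,((proj(d,[c+x*xo+y*29+[0,0,z],c+x*xo-y*29+[0,0,z]])-[310,200]+.5)*8-.5).round().tolist())
```

```text
102 16 [[258.0, 452.0], [483.0, 515.0]]
102 11 [[263.0, 436.0], [488.0, 499.0]]
107 16 [[259.0, 441.0], [485.0, 505.0]]
107 11 [[264.0, 425.0], [490.0, 488.0]]
112 16 [[260.0, 430.0], [487.0, 494.0]]
112 11 [[266.0, 414.0], [492.0, 478.0]]
117 16 [[261.0, 419.0], [489.0, 483.0]]
117 11 [[267.0, 403.0], [494.0, 467.0]]
```

Emit:
arm_command(
  series=[0,0,-0.0025,0,0,0,0,0,-0.0025,0,0,0,0,0,-0.0025,0,0,0,0,0,0,0,0,0],
)

```text
time_s: 21.08
ee_pos: [571.1, 3.8, 111.0]
ee_rot: [180.0, 0.0, 10.4]
force: [0.7, 0.5, 0.3]
gripper_width: 54.7
```

Emit:
arm_command(
  series=[0,0,-0.0025,0,0,0,0,0,-0.001,0,0,0,0,0,0,0,0,0],
)

```text
time_s: 21.33
ee_pos: [571.1, 3.8, 109.6]
ee_rot: [180.0, 0.0, 10.4]
force: [0.2, -0.5, -0.5]
gripper_width: 55.0
```

Emit:
arm_command(
  series=[0,0,-0.0025,0,0,0,0,0,-0.0025,0,0,0,0,0,0,0,0,0,0,0,0,0,0,0],
)

```text
time_s: 21.67
ee_pos: [571.1, 3.8, 107.7]
ee_rot: [180.0, 0.0, 10.4]
force: [0.2, -0.0, -0.1]
gripper_width: 55.0
```

Run:
```python
from ov import *
s=env.state();print(s['time_s'],s['ee_pos'],s['gripper_width'],s['force'])
snap('scene','scene12');d,im=crop('s','scene12',310,200,90,80,8)
cv2.imwrite('pics/z12.png',im)
```

```text
21.6667 [571.14039184   3.77439916 107.6686606 ] 55.000737697119845 [ 0.16697219 -0.01798096 -0.1196361 ]
```

View pics/z12.png

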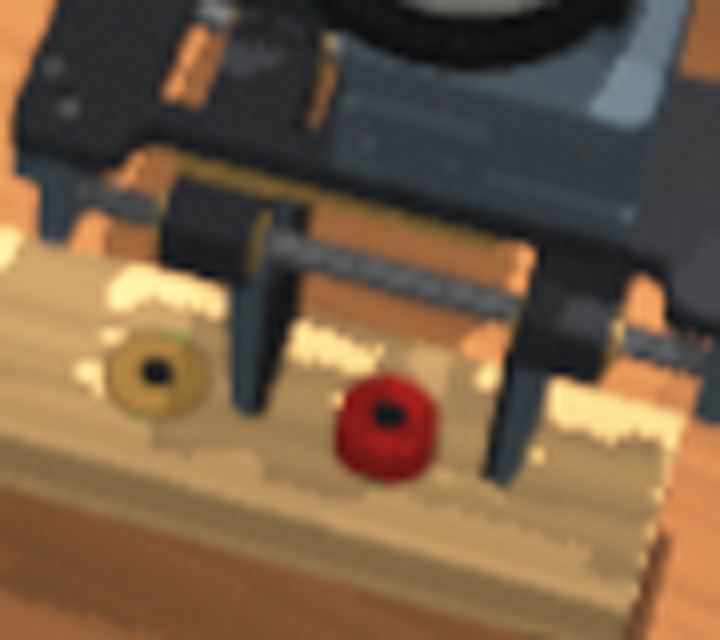

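Emit:
arm_command(
  series=[0,0,-0.0025,0,0,0,0,0,-0.0025,0,0,0,0,0,-0.0025,0,0,0,0,0,-0.0025,0,0,0,0,0,0,0,0,0],
)

```text
time_s: 22.13
ee_pos: [571.0, 3.8, 103.5]
ee_rot: [-180.0, 0.0, 10.4]
force: [-0.1, -0.5, -1.0]
gripper_width: 54.9
```

Emit:
arm_command(
  series=[0,0,-0.0025,0,0,0,0,0,-0.0025,0,0,0,0,0,-0.0025,0,0,0,0,0,0,0,0,0],
)

```text
time_s: 22.47
ee_pos: [571.0, 3.8, 100.5]
ee_rot: [180.0, 0.0, 10.4]
force: [-0.5, -0.3, -0.1]
gripper_width: 54.9
```

Emit:
arm_command(
  series=[0,0,-0.0025,0,0,0,0,0,-0.0025,0,0,0,0,0,-0.0025,0,0,0,0,0,0,0,0,0],
)

```text
time_s: 22.8
ee_pos: [571.0, 3.8, 97.5]
ee_rot: [180.0, 0.0, 10.4]
force: [0.5, 0.4, 0.9]
gripper_width: 54.8
```

Run:
```python
from ov import *
s=env.state();print(s['time_s'],s['ee_pos'],s['gripper_width'],s['force'])
snap('scene','scene13');d,im=crop('s','scene13',310,200,90,80,8)
cv2.imwrite('pics/z13.png',im)
```

```text
22.8 [571.0313859    3.79394512  97.51102575] 54.83161245838562 [0.52741378 0.4391705  0.9372127 ]
```

View pics/z13.png

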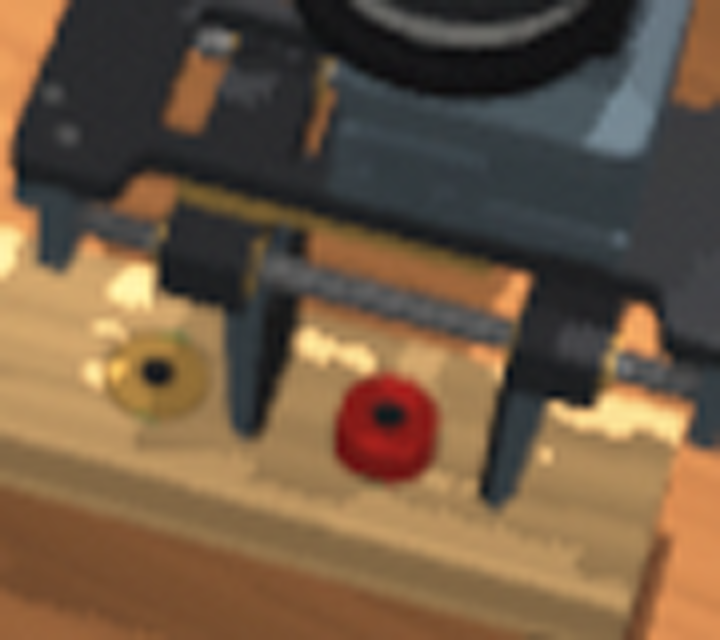

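Emit:
arm_command(
  series=[0,0,-0.0025,0,0,0,0,0,-0.0025,0,0,0,0,0,-0.0025,0,0,0,0,0,-0.0025,0,0,0,0,0,0,0,0,0],
)

```text
time_s: 23.27
ee_pos: [571.0, 3.8, 93.5]
ee_rot: [-180.0, 0.0, 10.4]
force: [0.1, 0.1, 0.3]
gripper_width: 54.6
```

Emit:
arm_command(
  series=[0,0,-0.0025,0,0,0,0,0,-0.0025,0,0,0,0,0,0,0,0,0],
)

```text
time_s: 23.52
ee_pos: [571.0, 3.8, 91.5]
ee_rot: [180.0, 0.0, 10.4]
force: [-0.1, -0.1, -0.7]
gripper_width: 54.5
```

Emit:
arm_command(
  series=[0,0,-0.0025,0,0,0,0,0,0,0,0,0,0,0,0,0,0,0],
)

```text
time_s: 23.77
ee_pos: [571.2, 3.8, 90.7]
ee_rot: [180.0, 0.0, 10.4]
force: [-0.3, 0.2, -0.1]
gripper_width: 54.2
```

Emit:
arm_command(
  series=[0,0,-0.0025,0,0,0,0,0,0,0,0,0,0,0,0,0,0,0],
)

```text
time_s: 24.02
ee_pos: [571.2, 3.8, 89.7]
ee_rot: [180.0, 0.0, 10.4]
force: [0.1, 0.8, -0.6]
gripper_width: 54.9
```

Run:
```python
from ov import *
s=env.state();print(s['time_s'],s['ee_pos'],s['gripper_width'],s['force'])
snap('scene','scene14');d,im=crop('s','scene14',310,200,90,80,8)
cv2.imwrite('pics/z14.png',im)
```

```text
24.0167 [571.15119936   3.77759058  89.71889388] 54.852342583219404 [ 0.05556341  0.75325575 -0.61863586]
```

View pics/z14.png

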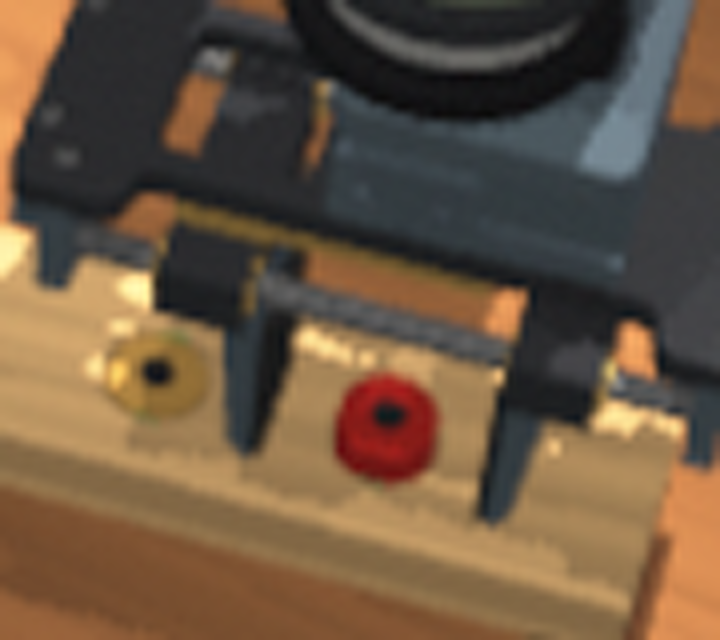

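Emit:
arm_command(
  series=[0,0,0,0,0,0,0,0,0,0,0,0,0,0,0,0,0,0,0,0,0,0,0,0,0,0,0,0,0,0,0,0,0,0,0,0,0,0,0,0,0,0,0,0,0,0,0,0],
  hand=0,
  newtons=30,
)

```text
time_s: 24.73
ee_pos: [571.2, 3.8, 89.7]
ee_rot: [-180.0, 0.0, 10.4]
force: [-0.8, 0.2, -1.5]
gripper_width: 24.9
```

Run:
```python
from ov import *
s=env.state();print(s['time_s'],s['ee_pos'],s['ee_rot'],s['gripper_width'],s['force'])
snap('scene','scene15');d,im=crop('s','scene15',310,200,90,80,8)
cv2.imwrite('pics/z15.png',im)
```

```text
24.7333 [571.15161936   3.83546478  89.72803216] [-1.79998857e+02  3.15107958e-03  1.03690956e+01] 24.897499229910526 [-0.78836685  0.18969633 -1.47709297]
```

View pics/z15.png

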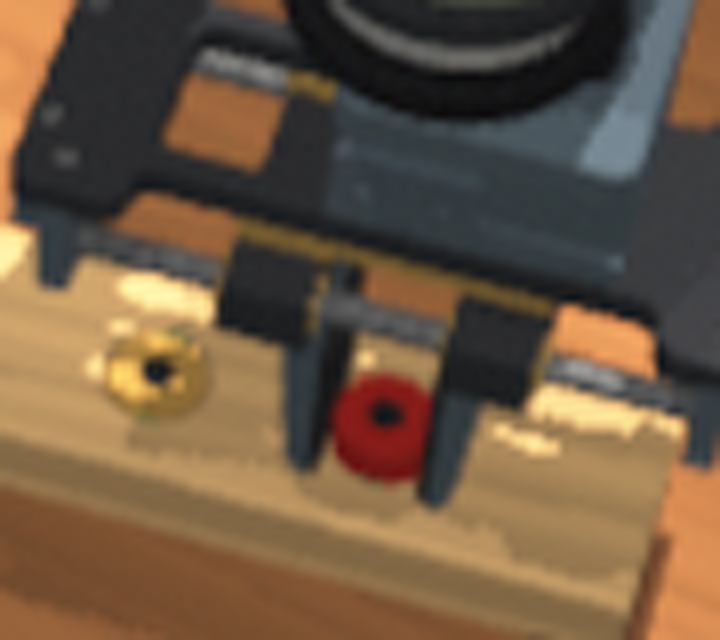

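Emit:
arm_command(
  series=[0,0,0,0,0,0,0,0,0.005,0,0,0,0,0,0.005,0,0,0,0,0,0.005,0,0,0,0,0,0.005,0,0,0,0,0,0.005,0,0,0,0,0,0.005,0,0,0,0,0,0.01,0,0,0,0,0,0.01,0,0,0,0,0,0.01,0,0,0,0,0,0,0,0,0],
)

```text
time_s: 25.7
ee_pos: [572.0, 3.8, 115.0]
ee_rot: [180.0, -0.1, 10.4]
force: [0.1, 0.4, -0.2]
gripper_width: 24.7
```

Run:
```python
from ov import *
s=env.state();print(s['time_s'],s['ee_pos'],s['ee_rot'],s['gripper_width'],s['force'])
snap('scene','scene16');d,im=crop('s','scene16',310,190,90,80,8)
cv2.imwrite('pics/z16.png',im)
```

```text
25.7 [571.95027499   3.75351236 115.00870691] [ 1.79967683e+02 -1.28541014e-01  1.03722645e+01] 24.67021911021224 [ 0.10468839  0.36321299 -0.183542  ]
```

View pics/z16.png

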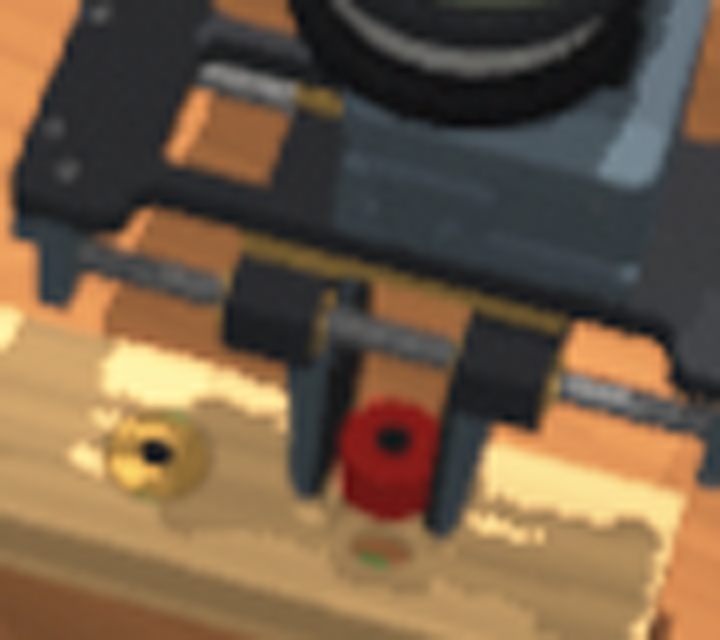

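Run:
```python
from ov import *
d=ld('scene16');X,Y=310,190
im=cv2.imread('pics/z16.png');a=np.linspace(0,6.28,40)
c=np.array([572+2.1,3.8+.4])
for z,col in((115.3,(255,255,0)),(133.3,(0,255,0))):
    u=(proj(d,np.c_[c[0]+13*np.cos(a),c[1]+13*np.sin(a),0*a+z])-[X,Y]+.5)*8-.5
    cv2.polylines(im,[u.astype(int)],True,col,1)
c=np.array([572.99,4.2])
u=(proj(d,np.c_[c[0]+14*np.cos(a),c[1]+14*np.sin(a),0*a+99])-[X,Y]+.5)*8-.5
cv2.polylines(im,[u.astype(int)],True,(255,0,255),1)
cv2.imwrite('pics/z16o.png',im)
```

```text
(no output)
```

View pics/z16o.png

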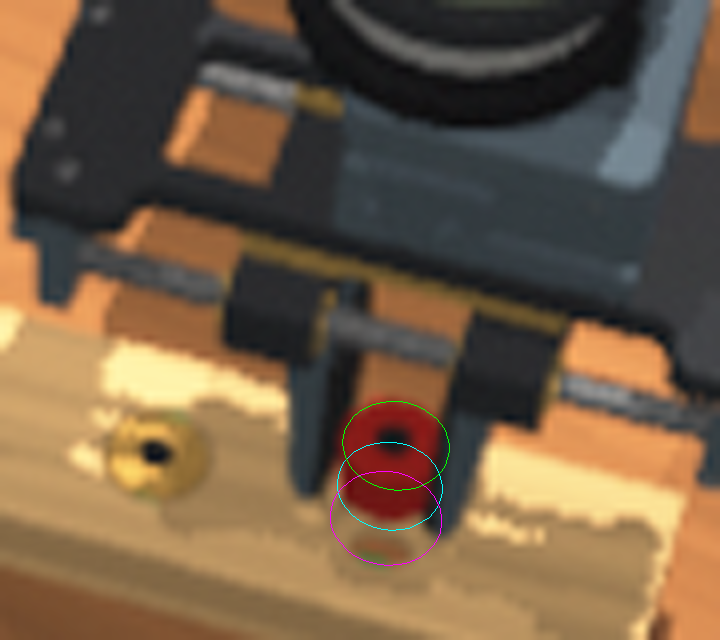

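Emit:
arm_command(
  series=[0,0,0.022,0,0,0,0,0,0.022,0,0,0,0,0,0.022,0,0,0,0,0,0.022,0,0,0,-0.0108,-0.0296,0,0,0,0,-0.0216,-0.0591,0,0,0,0,-0.0216,-0.0591,0,0,0,0,-0.0216,-0.0591,0,0,0,0,-0.0216,-0.0591,0,0,0,0,-0.0216,-0.0591,0,0,0,0,-0.0216,-0.0591,0,0,0,0,-0.0216,-0.0591,0,0,0,0,-0.0216,-0.0591,0,0,0,0,-0.0216,-0.0591,0,0,0,0,-0.0216,-0.0591,0,0,0,0,-0.0216,-0.0591,0,0,0,0,-0.0216,-0.0591,0,0,0,0,-0.0216,-0.0591,0,0,0,0,-0.0108,-0.0296,0,0,0,0,0,0,0,0,0,0],
)

```text
time_s: 27.42
ee_pos: [448.9, -329.6, 148.9]
ee_rot: [180.0, 0.0, 10.2]
force: [-0.3, 0.5, -0.0]
gripper_width: 24.7
```

Emit:
arm_command(
  series=[0,0,-0.04,0,0,0,0,0,-0.04,0,0,0,0,0,-0.04,0,0,0,0,0,-0.04,0,0,0,0,0,-0.04,0,0,0,0,0,-0.04,0,0,0,0,0,-0.02,0,0,0,0,0,-0.01,0,0,0,0,0,0,0,0,0],
)

```text
time_s: 28.17
ee_pos: [450.1, -326.4, 40.4]
ee_rot: [-179.9, 0.1, 10.4]
force: [-0.0, -0.4, -1.2]
gripper_width: 24.8
```

Run:
```python
from ov import *
s=env.state();print(s['time_s'],s['ee_pos'],s['ee_rot'],s['gripper_width'],s['force'])
snap('scene','scene17');d,im=crop('s','scene17',200,120,110,90,7)
cv2.imwrite('pics/z17.png',im)
```

```text
28.1667 [ 450.06998732 -326.43744064   40.42045821] [-1.79932393e+02  5.04549159e-02  1.04021714e+01] 24.756143206507105 [-0.03868087 -0.37542529 -1.1733798 ]
```

View pics/z17.png

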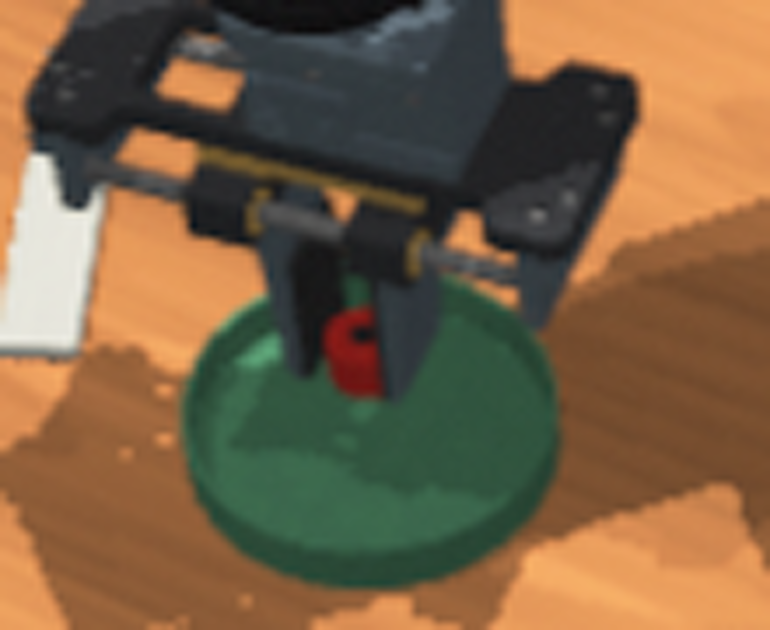

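Emit:
arm_command(
  series=[0,0,-0.02,0,0,0,0,0,-0.02,0,0,0,0,0,-0.02,0,0,0,0,0,-0.01,0,0,0,0,0,0,0,0,0,0,0,0,0,0,0],
)

```text
time_s: 28.72
ee_pos: [450.0, -327.1, 12.6]
ee_rot: [-180.0, 0.0, 10.4]
force: [0.1, 0.9, 0.1]
gripper_width: 25.0
```

Run:
```python
from ov import *
s=env.state();print(s['time_s'],s['ee_pos'],s['ee_rot'],s['gripper_width'],s['force'])
snap('scene','scene18');d,im=crop('s','scene18',200,120,110,90,7)
cv2.imwrite('pics/z18.png',im)
```

```text
28.7167 [ 450.03652901 -327.13526734   12.55956942] [-1.79969955e+02  2.88338249e-02  1.03601757e+01] 24.95325234402903 [0.1132682  0.87891289 0.11131157]
```

View pics/z18.png

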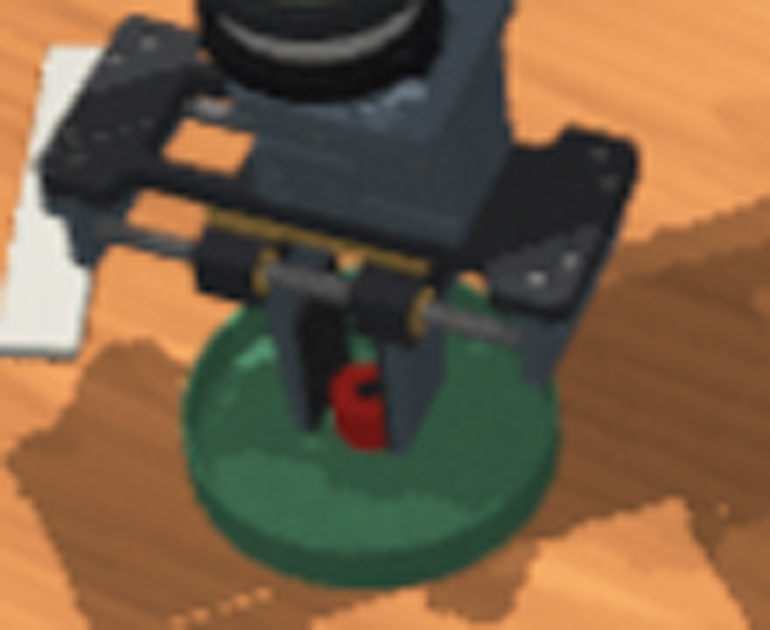

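Emit:
arm_command(
  series=[0,0,-0.005,0,0,0,0,0,-0.005,0,0,0,0,0,-0.005,0,0,0,0,0,-0.0025,0,0,0,0,0,0,0,0,0],
)

```text
time_s: 29.18
ee_pos: [450.1, -327.1, 5.7]
ee_rot: [-180.0, 0.0, 10.4]
force: [-0.3, 0.5, 1.0]
gripper_width: 24.5
```

Emit:
arm_command(
  series=[0,0,-0.0025,0,0,0,0,0,-0.0015,0,0,0,0,0,0,0,0,0],
)

```text
time_s: 29.43
ee_pos: [450.2, -327.2, 4.2]
ee_rot: [-180.0, 0.0, 10.4]
force: [0.0, 1.0, -1.1]
gripper_width: 24.7
```

Emit:
arm_command(
  series=[0,0,-0.002,0,0,0,0,0,0,0,0,0,0,0,0,0,0,0],
)

```text
time_s: 29.68
ee_pos: [450.2, -327.2, 3.5]
ee_rot: [180.0, 0.0, 10.4]
force: [-0.1, -0.0, -0.8]
gripper_width: 24.5
```

Emit:
arm_command(
  series=[0,0,-0.002,0,0,0,0,0,0,0,0,0,0,0,0,0,0,0],
)

```text
time_s: 29.93
ee_pos: [450.2, -327.2, 2.7]
ee_rot: [180.0, 0.0, 10.4]
force: [-0.0, 0.4, -0.3]
gripper_width: 24.7
```

Emit:
arm_command(
  series=[0,0,-0.002,0,0,0,0,0,0,0,0,0,0,0,0,0,0,0],
)

```text
time_s: 30.18
ee_pos: [450.3, -327.3, 2.1]
ee_rot: [180.0, -0.0, 10.4]
force: [-0.2, 0.1, 0.7]
gripper_width: 24.7
```

Emit:
arm_command(
  series=[0,0,-0.002,0,0,0,0,0,0,0,0,0,0,0,0,0,0,0],
)

```text
time_s: 30.43
ee_pos: [450.4, -327.3, 2.0]
ee_rot: [180.0, -0.0, 10.4]
force: [-1.8, 0.8, 6.8]
gripper_width: 24.3
```

Emit:
arm_command(
  series=[0,0,-0.002,0,0,0,0,0,0,0,0,0,0,0,0,0,0,0],
)

```text
time_s: 30.68
ee_pos: [450.4, -327.3, 1.9]
ee_rot: [180.0, -0.0, 10.4]
force: [-1.3, 2.5, 12.3]
gripper_width: 24.8
```

Run:
```python
from ov import *
s=env.state();print(s['time_s'],s['ee_pos'],s['ee_rot'],s['gripper_width'],s['force'])
snap('scene','scene19');d,im=crop('s','scene19',220,140,70,60,11)
cv2.imwrite('pics/z19.png',im)
```

```text
30.6833 [ 450.38192843 -327.26982035    1.94168685] [ 1.79963542e+02 -3.38329782e-02  1.03697624e+01] 24.782398992932034 [-1.29996073  2.47718509 12.30858912]
```

View pics/z19.png

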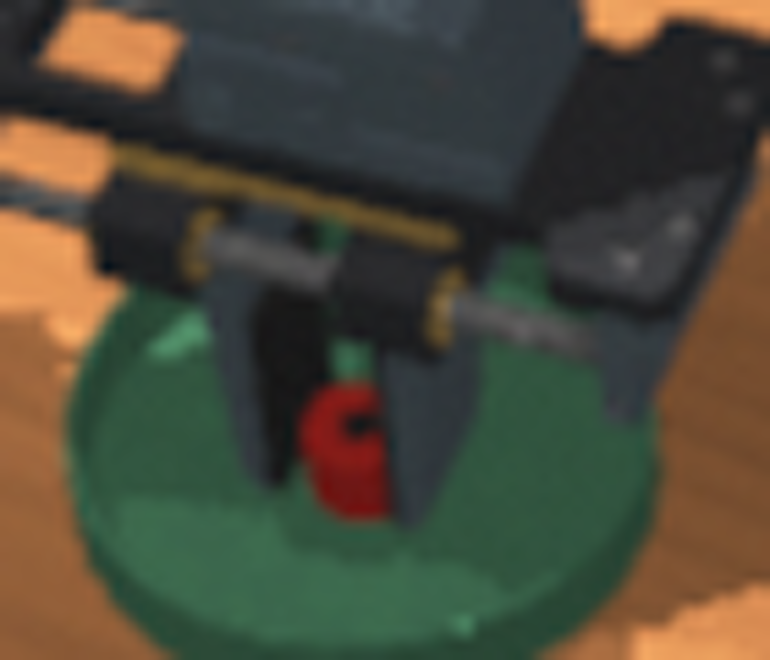

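Emit:
arm_command(
  series=[0,0,0.0025,0,0,0,0,0,0,0,0,0],
)

```text
time_s: 30.9
ee_pos: [450.4, -327.3, 2.0]
ee_rot: [180.0, -0.0, 10.4]
force: [-1.3, 1.5, 7.0]
gripper_width: 24.7
```

Emit:
arm_command(
  series=[0,0,0,0,0,0,0,0,0,0,0,0,0,0,0,0,0,0,0,0,0,0,0,0,0,0,0,0,0,0,0,0,0,0,0,0],
  hand=0.5,
)

```text
time_s: 31.4
ee_pos: [450.1, -327.2, 1.1]
ee_rot: [-180.0, 0.0, 10.4]
force: [0.1, -0.2, -1.1]
gripper_width: 45.4
```

Run:
```python
from ov import *
s=env.state();print(s['time_s'],s['ee_pos'],s['ee_rot'],s['gripper_width'],s['force'])
snap('scene','scene20');d,im=crop('s','scene20',220,140,70,60,11)
cv2.imwrite('pics/z20.png',im)
```

```text
31.4 [ 450.13546658 -327.17684642    1.12087865] [-1.79988858e+02  1.44648153e-02  1.03674642e+01] 45.39835780614286 [ 0.13953558 -0.2126712  -1.06919589]
```

View pics/z20.png

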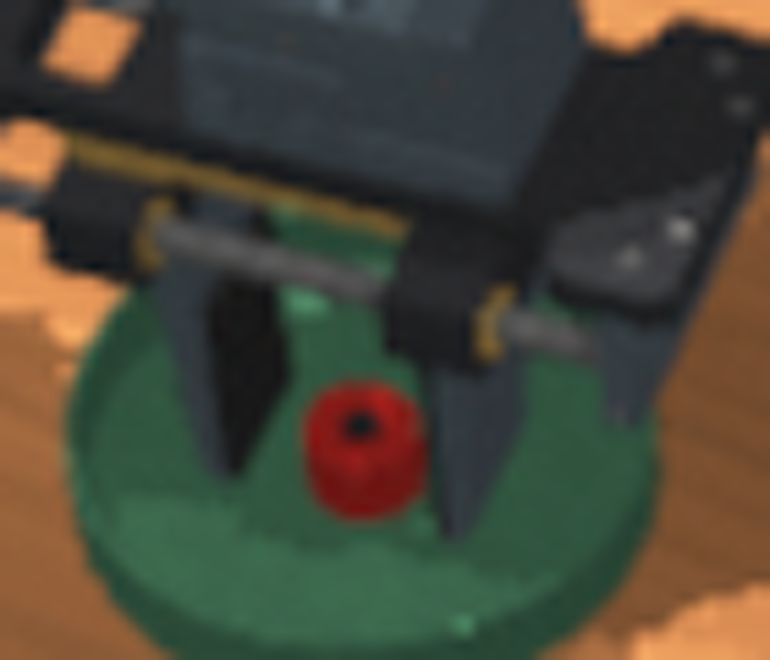

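Bushing stands upright, free of both fingers. Rise straight up and clear away.

Emit:
arm_command(
  series=[0,0,0.01,0,0,0,0,0,0.02,0,0,0,0,0,0.03,0,0,0,0,0,0.05,0,0,0,0,0,0.06,0,0,0,0,0,0.06,0,0,0,0,0,0.06,0,0,0,0,0,0.06,0,0,0,0,0,0.06,0,0,0,0,0,0.06,0,0,0,0,0,0.06,0,0,0,-0.04,0,0.02,0,0,0,-0.06,0,0,0,0,0,-0.06,0,0,0,0,0,-0.06,0,0,0,0,0,-0.05,0,0,0,0,0,0,0,0,0,0,0,0,0,0,0,0,0,0],
)

```text
validation failed for argument at $.se...
```

Run:
```python
from ov import *
s=env.state();print(s['time_s'],s['ee_pos'],s['qvel'].round(2),s['force'])
snap('scene','scene21');snap('top','top21')
```

```text
31.45 [ 450.16898938 -327.19363861    1.17442026] [-0.07 -0.01 -0.04  0.05  0.08  0.  ] [ 0.96909565 -0.69813565 -0.25642274]
```

View pics/scene21.png

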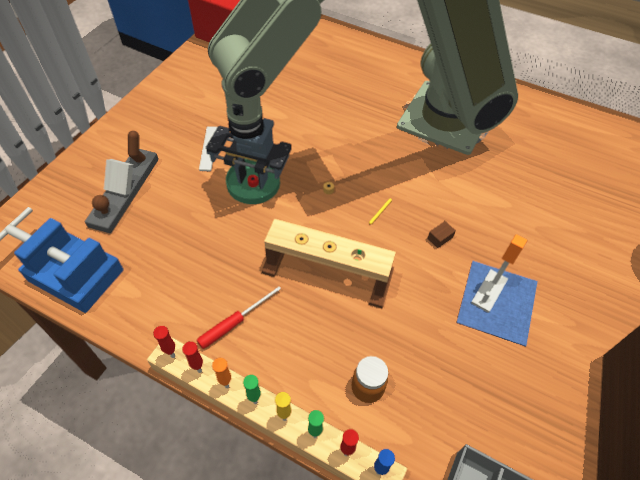

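View pics/top21.png

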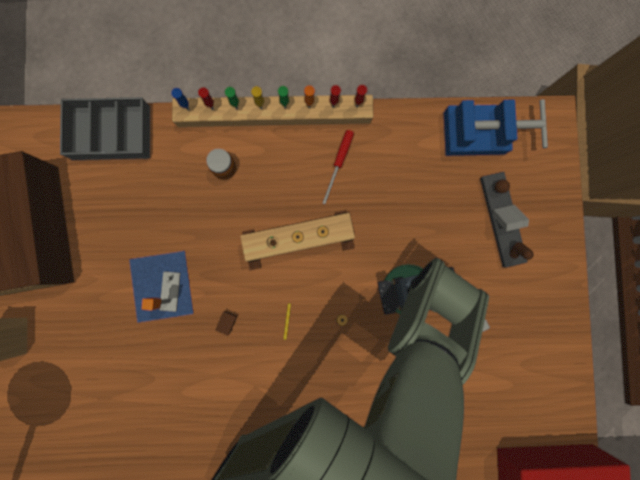

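Emit:
arm_command(
  series=[0,0,0.01,0,0,0,0,0,0.02,0,0,0,0,0,0.03,0,0,0,0,0,0.05,0,0,0,0,0,0.06,0,0,0,0,0,0.06,0,0,0,0,0,0.06,0,0,0,0,0,0.06,0,0,0,0,0,0.06,0,0,0,0,0,0.06,0,0,0,0,0,0.06,0,0,0,0,0,0,0,0,0,0,0,0,0,0,0,0,0,0,0,0,0],
)

```text
time_s: 32.72
ee_pos: [449.7, -326.8, 213.1]
ee_rot: [-180.0, 0.0, 10.4]
force: [-0.9, -0.2, -0.4]
gripper_width: 45.7
```

Run:
```python
from ov import *
s=env.state();print(s['time_s'],s['ee_pos'],s['qvel'].round(2),s['force'])
snap('scene','scene22');snap('top','top22')
d,a=crop('s','scene22',190,130,80,75,8);cv2.imwrite('pics/z22.png',a)
A=ld('scene0')['frame'].astype(int);B=ld('scene22')['frame'].astype(int)
cv2.imwrite('pics/diff.png',np.clip(abs(A-B).max(2)*2,0,255).astype(np.uint8))
```

```text
32.7167 [ 449.70839178 -326.82931641  213.06516186] [ 0.06  0.9   1.22 -0.05 -0.05 -0.  ] [-0.94127816 -0.24676455 -0.37075258]
```

View pics/z22.png

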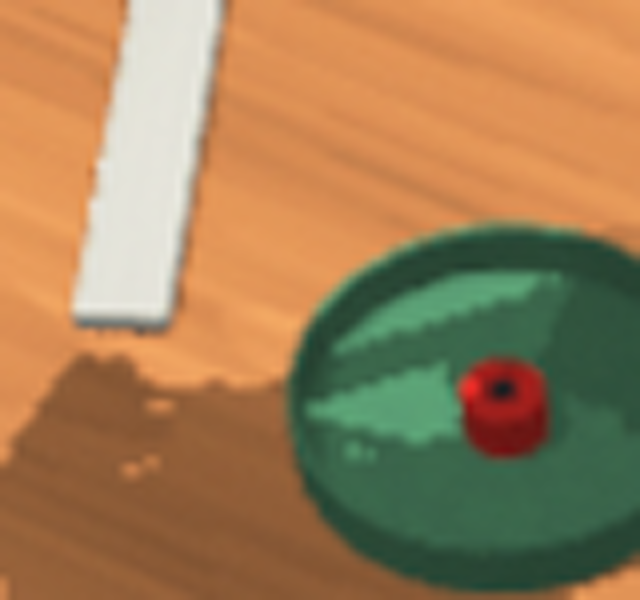

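View pics/diff.png

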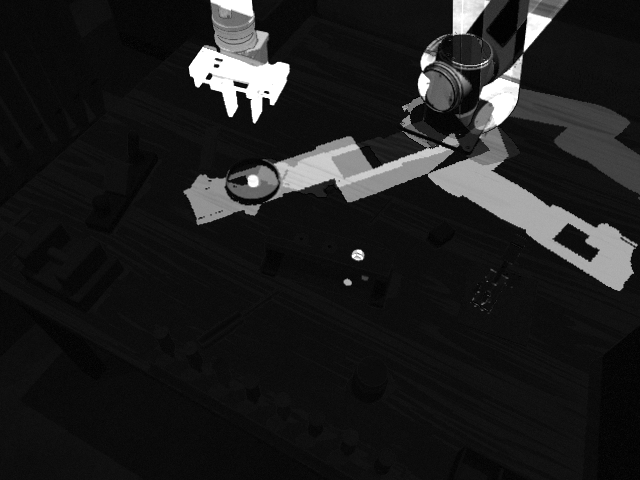

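View pics/scene22.png

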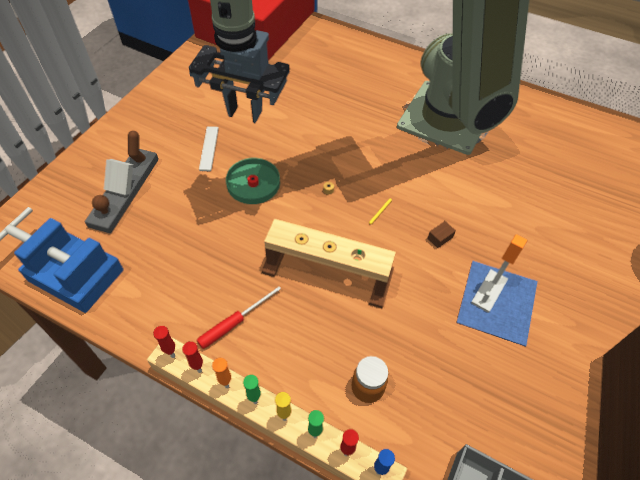

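The red bushing stands upright in the tin, the brass bushings and bystanders show no change, the poker is upright on its mat, and the arm is clear. I am handing in.

```bash
python3 -c "
from workcell import env
print(env.job_done())"
```

```text
the job is handed in; nothing more can be done
None
```

The job is done and handed in at about 33 s of the 64 s allowed. I poked the red bushing up from below with the poker, stood the poker back on its mat and let go. Then I pulled the bushing out and stood it upright in the green tin.

**Last checks:** A before/after comparison from the scene camera shows the bushing upright in the tin, the red recess empty and the poker upright on its blue mat. The two brass bushings and all the bystanders look unmoved. At every reading the forces stayed low, 12 N or less.

**Checks that disagreed:**
- **Fingertips:** they were about 20 mm further back along the tool than the text says. Lowering in small steps with the camera and force readings showed this, and I gripped and set down by those instead.
- **Bushing width:** it read about 24.8 mm in the gripper, against the 26 mm stated. The grip held.
- **Bushing height:** the poker's travel put it about 10 mm out of the wood, while one picture suggested up to about 12 mm. Half would be 9 mm.
- **Cameras:** they differed by about 2 mm in x. I corrected this against the gripped poker.

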